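Set out the sample display in the stockroom

ROBOT

A 6-joint arm with a two-finger parallel gripper is mounted at the origin on the work surface. World frame = base frame: x ahead of the robot, y to its left, z up, the work surface at z = 0. Lengths are in m, angles in rad, forces in N, time in s.
With the tool pointing down it reaches from about 0.35 to 0.725 m from the base axis. Payload 6 kg.
Tool frame: the origin (TCP) lies at the very end of the fingers, on their centre line; the grasp point (between the pads) lies arm.pinch_z behind it (arm.pinch_z is the distance from the TCP to the grasp point, in m); z points along the fingers, y is the direction in which the jaws open and shut (so a half turn about z gives the same grasp; the last joint's range is limited). The gripper opens to 85 mm and grips with 20 to 120 N. Pads are 22 mm wide; open, the fingers measure 114 mm over their backs; the gripper's body (76 mm by 85 mm) begins 54 mm behind the grasp point. The pads swing forward as they close: fully open they stand 13 mm farther back than shut.
Start: joints at [-0.934, 0.04, 0.085, 0, -1.615, -0.334], TCP at [0.179, -0.573, 0.198] pointing down, gripper open.
Joint ranges: [-2.56, 2.56], [-1.29, 2.01], [-1.08, 1.49], [-3.29, 1.98], [-2.81, -0.18], [-2.99, 2.99]. Speed limits (rad/s): [2.57, 2.57, 3.01, 3.14, 3.14, 3.14].

INTERFACE

Orientations are given as a rotation vector (axis times angle).
In Python, from rig import arm, imaging, workorder gives the robot as it stands.
- The arm moves only by the tool servo_tool, never from a script. Its argument "targets" is a list of rows, each an object of numbers: "dx", "dy", "dz": the shift along the world's x, y, z in m; "yaw": the turn about the world's z in degrees. A call has 1 to 12 rows; each row is the pose to reach, as a shift and turn from the pose commanded when the call began; what a row does not reach only later rows make up. A row lasts 1/8 s, in which the tool goes at most 62.5 mm and 10.7 degrees, less where a joint would pass 70% of its speed; a pose out of reach is approached as far as the arm can. A call with a gripper value outside its range is refused whole. "gripper" is the closure, from -1 (fully open) to 1 (shut), set as the call begins (left out, the last holds). The fingers move at their own pace and stop on an object; "grip_force" is the grip in N (left out, the last holds). Time passes only in rows, so rows that repeat a pose let the fingers close. It gives the time, the measured TCP pose, the force and the opening at its end, in the units of the state.
- arm.observe(): the state, without advancing time (a new reading comes with each control period).
- imaging.get_image(name): name is "scene" or "side" or "wrist"; returns a dict with "img" (384x512x3 uint8, blue, green, red), "fx", "fy", "cx", "cy" (pixels), "rvec" (rotation vector, rad) and "tvec" (3), from world to camera coordinates, as OpenCV has them. Camera axes: x right, y down, z forward; pixel columns grow to the right and rows downward; lengths in m; the calibration is good to about 2 mm. The wrist camera is an equidistant fisheye: a pixel r from the principal point sees the ray r / f radians off the axis. A picture is of the moment at which its call begins. There is no depth.
- workorder.job_done(): hands the job in, once; it reports no verdict.
The state is a dict: "t": time; "qpos": joint angles; "joint_velocities": joint speeds; "joint_torque": joint torques, N m; "position": TCP position; "orientation": TCP orientation; "wrist_force": force on the tool from outside, world axes, zero at the start; "torque": the same for the moment, N m; "grip_width": finger opening in m.
Only numpy, scipy, OpenCV 4.12 (cv2) and the standard library are available. Lean on these libraries where they do the work, as an engineer would, in place of code of your own. Each camera call takes 0.05 s, during which the arm holds its last target.

TASK

Lay out the sample display on the plywood board as one straight row along the board's centre line: stand the glass vase on top of the round dark plinth, stand the black carton on the board midway between the plinth and the square rack with its sides square to the board, and put the clay bowl centrally on top of the carton. Stand the metal tin on the board in the same row just past the rack, on the rack's other side from the carton, at the same centre-to-centre spacing as the carton is from the rack. Everything stands upright and is let go, and the cardboard parcel and the tape roll stay where they are.

Things in the scene. Friction and masses are not known exactly. Their poses are not given: they have to be found in the camera images.
- vase: loose small bulb-shaped green glass vase, upright, 95 mm high: base 56 mm across, belly 68 mm across at 14 to 28 mm height, straight neck 30 mm across from 58 to 88 mm height, lip 38 mm across above that; closed solid top. About 0.22 kg. Origin at the centre of its underside, z up.
- carton: loose black square carton with a white label band and a grey stripe on top, 56 x 56 mm and 64 mm high, upright, rigid, about 0.13 kg. Origin at the centre of its underside, x and y along its sides, z up; it may start turned any way.
- bowl: loose terracotta clay bowl on a foot (a goblet shape), upright, 58 mm high: foot 46 mm across, narrow stem 26 mm across, open cup 60 mm across with straight outer sides from 34 to 58 mm height, 6 mm wall. About 0.14 kg. Origin at the centre of its underside, z up.
- tin: loose plain metal tin, upright cylinder 54 mm across with a darker steel lid 56 mm across (lid from 46 to 58 mm height), 58 mm high, about 0.18 kg. Origin at the centre of its underside, z up.
- board: fixed plywood display board, 500 mm long (its y), 110 mm wide (its x), 10 mm thick. Origin at the centre of its underside, z up; its top is 10 mm above the origin. The plinth and the rack stand on its centre line, 100 mm either side of its centre (which is on which side varies), so the board's centre is midway between them and there is 150 mm of board beyond each one's centre.
- plinth: fixed round dark-wood plinth, 80 mm across, 30 mm high, on the board. Origin at the centre of its underside, z up; its flat top is 30 mm above the origin.
- rack: fixed square wooden tip rack, 64 x 64 mm and 30 mm high, with four upright steel tips 12 mm thick and 38 mm long in its top (68 mm high in all), on the board. Origin at the centre of its underside, axes parallel to the board's.
- parcel: bystander: loose cardboard parcel 120 x 90 x 60 mm lying near the left end of the board (seen from the robot). Origin at the centre of its underside. Leave it alone.
- tape: bystander: loose yellow ring-shaped roll of tape, 90 mm across, 25 mm high, lying flat near the right end of the board. Origin at the centre of its underside. Leave it alone.
Mind the look-alikes: they are no part of the job. What is shaped like the bowl but blue is not meant.

How it is judged:
At the end, for the whole second after the job is handed in: Vase on plinth and bowl on carton, centres within 13 mm. Carton on board at its centre within 13 mm, square within 0.17 rad. Tin on board within 15 mm of its centre line, 100 +-15 mm from the rack, on the side away from the plinth. All upright within 0.12 rad, at rest, released (horizontal distance between vase and plinth below 0.013 m and z of vase in the frame of plinth between 0.024 and 0.036 m and x of carton in the frame of board between -0.013 and 0.013 m and y of carton in the frame of board between -0.013 and 0.013 m and z of carton in the frame of board between 0.004 and 0.016 m and (angle between the x axis of carton and the x axis of board, either way round below 0.17 rad or angle between the x axis of carton and the y axis of board, either way round below 0.17 rad) and horizontal distance between bowl and carton below 0.013 m and z of bowl in the frame of carton between 0.058 and 0.07 m and x of tin in the frame of board between -0.015 and 0.015 m and horizontal distance between tin and rack between 0.085 and 0.115 m and horizontal distance between tin and plinth above 0.27 m and z of tin in the frame of board between 0.004 and 0.016 m and angle between each of vase, carton, bowl, tin's own z axis and vertical below 0.12 rad and linear speed of each of vase, carton, bowl, tin below 0.02 m/s); the robot touches nothing.
It fails at once if the cardboard parcel is moved more than 25 mm (distance of parcel from where it was at the start of the episode above 0.025 m).
It fails at once if the tape roll is moved more than 25 mm (distance of tape from where it was at the start of the episode above 0.025 m).
It also fails if it takes over 112 s, if anything falls off the work surface, if the arm or the gripper's body presses on something with over 40 N, if the wrist force passes 120 N, or if a joint passes its speed limit or range.

## Working session

There is one attempt and no reset: what is moved stays moved. The work goes in short steps, Python scripts to look and compute and a tool call to move; the robot and the scene stay as the last step left them, time stands still between calls to the robot, and variables do not carry over. Pictures are saved under pics/ and viewed, and the job is handed in when it is done.

Besides the shell and the picture viewer there is one more tool, called after ">>>" as name(argument=value, ...) on one line, values as JSON. servo_tool: Moves the arm, as the interface text tells. Its arguments: {"type":"object","properties":{"targets":{"type":"array"},"gripper":{"type":"number"},"grip_force":{"type":"number"}},"required":["targets"]}

```bash
mkdir -p pics; ls; python3 - <<'E'
from rig import arm, imaging, workorder
import cv2,numpy as np
print(arm.observe(), arm.pinch_z)
for n in ["scene","side","wrist"]:
    d=imaging.get_image(n); cv2.imwrite(f"pics/{n}0.png",d["img"]); np.save(f"pics/{n}0.npy",d,allow_pickle=True)
    print(n,{k:v for k,v in d.items() if k!="img"})
E
```

```text
pics
{'t': 0.0, 'qpos': array([-9.34279040e-01,  4.08183972e-02,  8.38050815e-02, -4.70054203e-04,
       -1.61548976e+00, -3.33695558e-01]), 'joint_velocities': array([ 0.00070357, -0.0013821 , -0.00018055,  0.00027591,  0.0002545 ,
        0.0005839 ]), 'joint_torque': array([ 1.11977141e-05, -3.68202996e+01,  3.47422743e+01,  6.93245530e+00,
       -5.37021944e-03, -3.58416162e-05]), 'position': array([ 0.17888901, -0.57230769,  0.19687078]), 'orientation': array([ 4.73830288e-01, -3.10526837e+00, -2.71527533e-03]), 'wrist_force': array([ 0.62346983, -0.47165472, -0.36018851]), 'torque': array([ 0.03839706, -0.04003232,  0.06317346]), 'grip_width': 0.08562183284033292} 0.0187
scene {'fx': 412.93823560152623, 'fy': 412.93823560152623, 'cx': 252.5544896852331, 'cy': 192.45140474676816, 'rvec': array([ 1.21411947,  2.10162122, -1.13513527]), 'tvec': array([ 0.2703155 , -0.20615434,  1.61760208])}
side {'fx': 414.6887511204918, 'fy': 414.6887511204918, 'cx': 254.77205887248365, 'cy': 189.44305162509892, 'rvec': array([ 0.10070975, -2.85002139,  1.2285196 ]), 'tvec': array([0.47966588, 0.03817742, 1.10925342])}
wrist {'fx': 297.3186396354542, 'fy': 297.3186396354542, 'cx': 256.1606693337107, 'cy': 192.61161982827616, 'rvec': array([-1.73087709, -2.35120326, -0.39863778]), 'tvec': array([ 0.59885061, -0.04412095,  0.38118191])}
```

View pics/scene0.png

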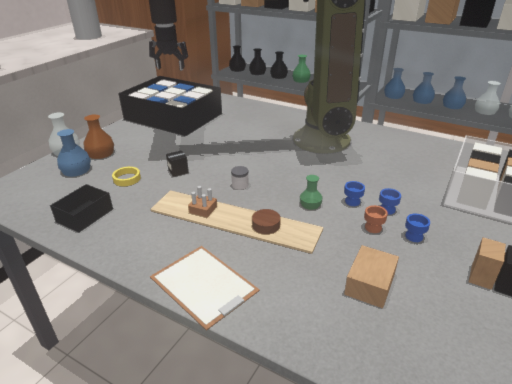

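View pics/side0.png

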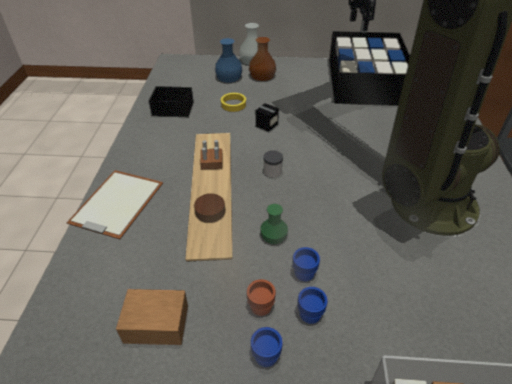

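View pics/wrist0.png

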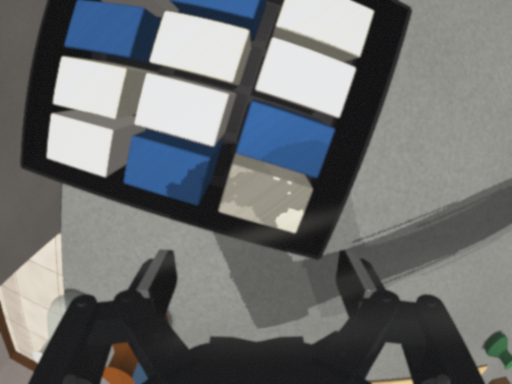

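The candidates, by pixel in scene / side:
- **Bowl:** terracotta at (375,219) / (261,296). The look-alikes are blue, at scene (354,194), (390,201) and (417,228).
- **Vase:** small green one at (311,193) / (274,225). The brown, blue and white vases at the left (95,137), (72,155), (60,135) and those on the shelf are not meant.
- **Carton:** small black box with white label at (177,163) / (267,117). The black tray at (82,207) and the crate at (172,103) are not meant.
- **Tin:** (240,178) / (273,163).

Next I'll check these in a close crop and measure.

```bash
cat > h.py <<'E'
import numpy as np, cv2
from rig import arm, imaging, workorder
def grab(n,tag=None):
    d=imaging.get_image(n)
    if tag: cv2.imwrite(f"pics/{n}_{tag}.png",d["img"])
    return d
def load(n): return np.load(f"pics/{n}0.npy",allow_pickle=True).item()
def RT(d):
    R=cv2.Rodrigues(d["rvec"])[0]; return R,np.array(d["tvec"])
def ray(d,uv,fish=False):
    R,t=RT(d); x=(uv[0]-d["cx"])/d["fx"]; y=(uv[1]-d["cy"])/d["fy"]
    if fish:
        r=np.hypot(x,y); v=np.array([np.sin(r)*x/max(r,1e-9),np.sin(r)*y/max(r,1e-9),np.cos(r)])
    else: v=np.array([x,y,1.])
    return -R.T@t, R.T@v/np.linalg.norm(v)
def plane(d,uv,z,fish=False):
    o,v=ray(d,uv,fish); return (o+v*(z-o[2])/v[2])
def proj(d,p):
    R,t=RT(d); c=R@np.array(p)+t; return np.array([d["fx"]*c[0]/c[2]+d["cx"],d["fy"]*c[1]/c[2]+d["cy"]])
def comps(mask,amin=30):
    n,l,s,c=cv2.connectedComponentsWithStats(mask.astype(np.uint8))
    return [(s[i].tolist(),c[i].round(1).tolist()) for i in range(1,n) if s[i][4]>=amin]
def two(d1,u1,d2,u2):
    o1,v1=ray(d1,u1);o2,v2=ray(d2,u2)
    A=np.stack([v1,-v2],1); s=np.linalg.lstsq(A,o2-o1,rcond=None)[0]
    a,b=o1+s[0]*v1,o2+s[1]*v2
    return (a+b)/2,np.linalg.norm(a-b)
E
python3 - <<'E'
from h import *
S,D=load("scene"),load("side")
print("base",proj(S,[0,0,0]),proj(D,[0,0,0]))
a=cv2.resize(S["img"][140:260,130:450],None,fx=2.5,fy=2.5,interpolation=cv2.INTER_CUBIC)
b=cv2.resize(D["img"][85:325,170:340],None,fx=2.4,fy=2.4,interpolation=cv2.INTER_CUBIC)
cv2.imwrite("pics/c1.png",a);cv2.imwrite("pics/c2.png",b)
for n,d in (("S",S),("D",D)):
    hsv=cv2.cvtColor(d["img"],cv2.COLOR_BGR2HSV);h,s,v=[hsv[...,i].astype(int) for i in range(3)]
    print(n,"green",comps((h>45)&(h<85)&(s>100)&(v>30)))
    print(n,"terra",comps((h<10)&(s>110)&(v>80)))
    print(n,"wood",[c for c in comps((h>8)&(h<25)&(s>60)&(v>120)) if c[0][4]>100])
E
```

```text
base [321.56009292 139.82473605] [434.09270707 203.71548734]
S green []
S terra [([366, 206, 21, 27, 406], [374.9, 218.2]), ([255, 210, 24, 16, 97], [265.5, 214.7])]
S wood [([84, 127, 26, 22, 400], [95.5, 138.9]), ([468, 158, 31, 14, 253], [483.3, 164.6]), ([115, 169, 22, 8, 103], [125.0, 172.0]), ([113, 172, 28, 15, 150], [127.6, 181.5]), ([151, 191, 172, 62, 3883], [242.0, 221.0]), ([365, 205, 22, 19, 178], [375.2, 213.2]), ([470, 238, 36, 51, 993], [488.5, 260.7]), ([345, 245, 54, 63, 2221], [370.9, 275.5]), ([150, 246, 109, 84, 652], [201.1, 289.4])]
D green [([268, 205, 9, 10, 39], [271.5, 209.3]), ([262, 222, 11, 17, 112], [266.3, 230.6])]
D terra [([247, 279, 28, 35, 583], [260.7, 294.8])]
D wood [([185, 133, 48, 127, 4008], [210.5, 201.3]), ([67, 170, 95, 68, 373], [118.3, 200.8]), ([249, 279, 27, 25, 249], [263.1, 292.7]), ([116, 289, 69, 42, 2444], [150.9, 309.6])]
```

View pics/c1.png

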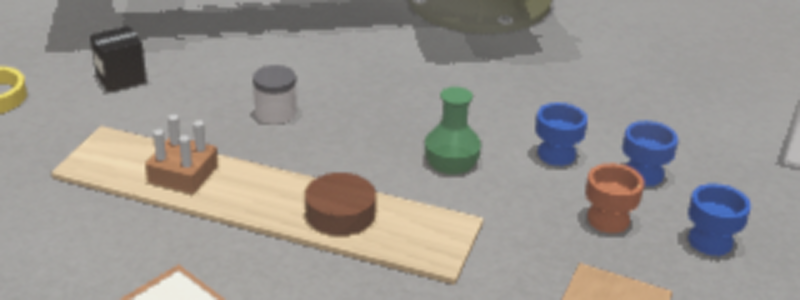

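View pics/c2.png

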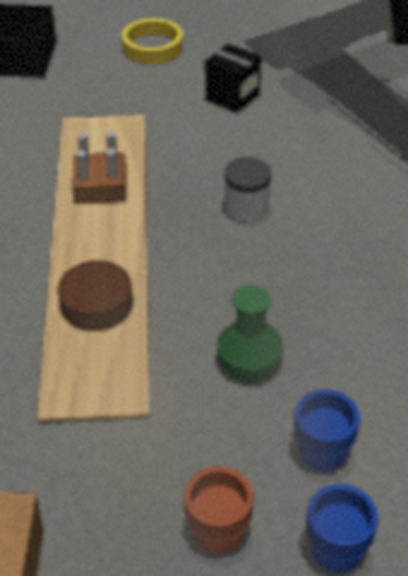

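The crops confirm the choice: terracotta bowl, green vase, striped black carton, and tin with a darker lid. The rack is at the tape end of the board and the plinth at the parcel end.

```bash
python3 - <<'E'
from h import *
S,D=load("scene"),load("side")
sc=lambda x,y:(x/2.5+130-.3,y/2.5+140-.3); sd=lambda x,y:(x/2.4+170-.3,y/2.4+85-.3)
for n,z,a,b in [("vase",.095,(456,96),(251,300)),("bowl",.058,(614,178),(219,497)),("tin",.058,(275,76),(248,172)),("carton",.064,(119,42),(233,62)),("plinth",.04,(341,192),(96,290))]:
    print(n,plane(S,sc(*a),z).round(4)[:2],plane(D,sd(*b),z).round(4)[:2])
for n,d,(x,y) in (("S",S,(242,221)),("D",D,(210,201))):
    hsv=cv2.cvtColor(d["img"],cv2.COLOR_BGR2HSV);h,s,v=[hsv[...,i].astype(int) for i in range(3)]
    m=((h>8)&(h<25)&(s>60)&(v>110)).astype(np.uint8)
    n_,l,st,c=cv2.connectedComponentsWithStats(m)
    k=np.argmin([np.hypot(*(cc-(x,y))) for cc in c]); pts=cv2.findNonZero((l==k).astype(np.uint8))
    W=np.array([plane(d,p[0],.01)[:2] for p in cv2.convexHull(pts)],np.float32)
    r=cv2.minAreaRect(W); print(n,r)
E
```

```text
vase [0.4248 0.1384] [0.4241 0.142 ]
bowl [0.4416 0.3351] [0.4426 0.3407]
tin [ 0.4359 -0.1044] [ 0.4365 -0.1015]
carton [ 0.4702 -0.3298] [ 0.4661 -0.3264]
plinth [0.5888 0.0761] [0.5893 0.0853]
S ((0.5956282019615173, -0.02252623438835144), (0.13986435532569885, 0.4981733560562134), 7.203812599182129)
D ((0.6046883463859558, -0.018466979265213013), (0.11067310720682144, 0.5046280026435852), 7.358416557312012)
```

Board: centre ≈(0.604,-0.018), yaw ≈7.3°; the plinth and rack positions fit this. Next: carton angle, tape, blue bowls and crate, to plan clearances.

```bash
python3 - <<'E'
from h import *
S,D=load("scene"),load("side")
a=cv2.resize(S["img"][145:185,155:205],None,fx=8,fy=8,interpolation=cv2.INTER_CUBIC)
b=cv2.resize(D["img"][95:140,245:295],None,fx=8,fy=8,interpolation=cv2.INTER_CUBIC)
b=b[:a.shape[0]]
cv2.imwrite("pics/cart.png",np.hstack([a,b]))
for n,z,p in [("tape",.025,(233.5,99)),("blue1",.058,(306,256)),("blue2",.058,(312,297)),("blue3",.058,(266,340)),("crate c",.1,(332,80)),("crate c2",.1,(408,78)),("parcel",.06,(153,305))]:
    print(n,plane(D,p,z).round(3)[:2])
R,t=RT(load("wrist"));print("wristcam",-R.T@t,R[2])
E
```

```text
tape [ 0.589 -0.454]
blue1 [0.349 0.243]
blue2 [0.339 0.346]
blue3 [0.427 0.444]
crate c [ 0.254 -0.471]
crate c2 [-0.003 -0.5  ]
parcel [0.655 0.387]
wristcam [ 0.09907576 -0.59751492  0.37286496] [ 0.3119546   0.10008491 -0.94481074]
```

View pics/cart.png

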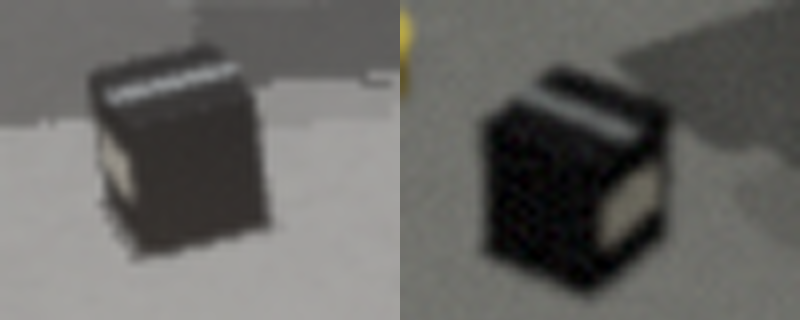

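```bash
python3 - <<'E'
from h import *
S,D=load("scene"),load("side")
f=lambda x,y:(x/8+155-.4,y/8+145-.4); g=lambda x,y:((x-400)/8+245-.4,y/8+95-.4)
for d,k,P in ((S,f,[(92,74),(210,46),(250,92),(115,130)]),(D,g,[(485,122),(548,68),(668,106),(603,165)])):
    W=np.array([plane(d,k(*p),.064)[:2] for p in P]); print(W.round(4).tolist(),W.mean(0).round(4))
    e=np.roll(W,-1,0)-W; print(np.hypot(*e.T).round(3), np.degrees(np.arctan2(e[:,1],e[:,0])).round(1))
for d,k,P in ((S,f,[(108,95),(238,68)]),(D,g,[(525,95),(635,132)])):
    W=np.array([plane(d,k(*p),.064)[:2] for p in P]);e=W[1]-W[0];print("stripe",W.mean(0),np.degrees(np.arctan2(e[1],e[0])))
E
```

```text
[[0.474, -0.3752], [0.4296, -0.3471], [0.454, -0.3062], [0.507, -0.3349]] [ 0.4661 -0.3409]
[0.053 0.048 0.06  0.052] [ 147.6   59.1  -28.4 -129.3]
[[0.5034, -0.3282], [0.4805, -0.3702], [0.4304, -0.3445], [0.4546, -0.3001]] [ 0.4672 -0.3357]
[0.048 0.056 0.051 0.056] [-118.5  152.9   61.5  -29.9]
stripe [ 0.462323   -0.34053851] 143.95417543440973
stripe [ 0.46578301 -0.33685921] 151.69768947326602
```

>>> servo_tool(targets=[{"dx": 0.05,"dy": 0.04,"dz": 0.02,"yaw": 8},{"dx": 0.1,"dy": 0.08,"dz": 0.02,"yaw": 16},{"dx": 0.15,"dy": 0.12,"dz": 0.02,"yaw": 24},{"dx": 0.2,"dy": 0.16,"dz": 0.02,"yaw": 32},{"dx": 0.25,"dy": 0.2,"dz": 0.02,"yaw": 40},{"dx": 0.288,"dy": 0.236,"dz": 0.01,"yaw": 43},{"dx": 0.288,"dy": 0.236,"dz": 0,"yaw": 43},{"dx": 0.288,"dy": 0.236,"dz": 0,"yaw": 43}], gripper=-1, grip_force=40)

```text
t: 1.15
position: [0.4665, -0.3363, 0.1966]
orientation: [1.579, -2.714, -0.003]
wrist_force: [0.5, 0.6, 0.8]
grip_width: 0.0853
```

```bash
python3 - <<'E'
from h import *
d=grab("wrist","1"); o=arm.observe(); print(o["t"],o["position"],o["orientation"],o["qpos"])
np.save("pics/wrist_1.npy",d,allow_pickle=True)
E
```

```text
1.2 [ 0.46627614 -0.33710424  0.19761926] [ 1.57769527e+00 -2.71555510e+00 -8.47851787e-04] [-2.77205981e-01 -2.43356019e-02  1.93317648e-02  3.40717107e-04
 -1.61554205e+00 -2.40935054e-01]
```

View pics/wrist_1.png

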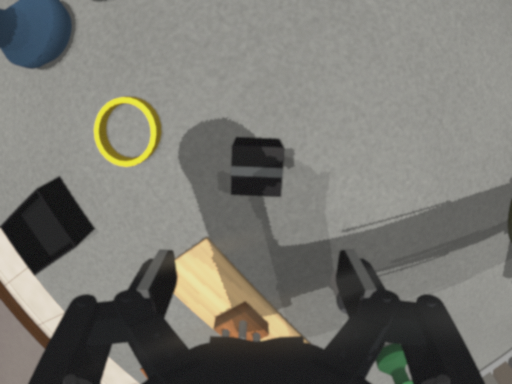

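```bash
python3 - <<'E'
from h import *
d=np.load("pics/wrist_1.npy",allow_pickle=True).item()
R,t=RT(d);print("cam",-R.T@t,R[2])
P=[(232,138),(282,139),(281,196),(231,195)]
W=np.array([plane(d,p,.064,True)[:2] for p in P]);e=np.roll(W,-1,0)-W
print(W.round(4).tolist(),W.mean(0));print(np.hypot(*e.T).round(3), np.degrees(np.arctan2(e[:,1],e[:,0])).round(1))
W=np.array([plane(d,p,.064,True)[:2] for p in [(233,170),(282,171)]]);e=W[1]-W[0];print(np.degrees(np.arctan2(e[1],e[0])))
print("tape",plane(d,(127,131),.025,True))
a=cv2.resize(d["img"][100:220,190:330],None,fx=5,fy=5,interpolation=cv2.INTER_CUBIC);cv2.imwrite("pics/w1c.png",a)
E
```

```text
cam [ 0.4260869  -0.4098304   0.37252453] [ 0.15912527  0.28731068 -0.94452725]
[[0.4701, -0.381], [0.4251, -0.3542], [0.4562, -0.2989], [0.5036, -0.3273]] [ 0.4637415  -0.34037611]
[0.052 0.063 0.055 0.063] [ 149.2   60.7  -31.  -121.9]
149.07945918095862
tape [ 0.58391765 -0.45423475  0.025     ]
```

View pics/w1c.png

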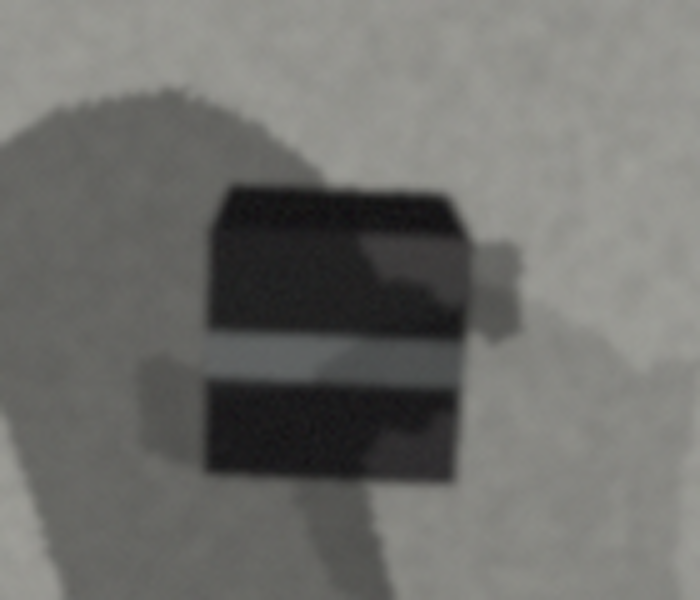

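```bash
python3 - <<'E'
from h import *
d=np.load("pics/wrist_1.npy",allow_pickle=True).item()
P=np.array([(212,231),(469,234),(455,481),(206,470)])/5+(189.6,99.6)
W=np.array([plane(d,p,.064,True)[:2] for p in P]);e=np.roll(W,-1,0)-W
print(W.round(4).tolist(),W.mean(0));print(np.hypot(*e.T).round(3), np.degrees(np.arctan2(e[:,1],e[:,0])).round(1))
S,D=load("scene"),load("side")
E
```

```text
[[0.4743, -0.3739], [0.4276, -0.3465], [0.4564, -0.2993], [0.5029, -0.3288]] [ 0.46533132 -0.33714971]
[0.054 0.055 0.055 0.053] [ 149.6   58.6  -32.4 -122.4]
```

>>> servo_tool(targets=[{"dx": -0.001,"dy": 0,"dz": -0.05,"yaw": -1.3},{"dx": -0.001,"dy": 0,"dz": -0.1,"yaw": -1.3},{"dx": -0.001,"dy": 0,"dz": -0.14,"yaw": -1.3},{"dx": -0.001,"dy": 0,"dz": -0.165,"yaw": -1.3},{"dx": -0.001,"dy": 0,"dz": -0.175,"yaw": -1.3},{"dx": -0.001,"dy": 0,"dz": -0.175,"yaw": -1.3}])

```text
t: 1.95
position: [0.4655, -0.3375, 0.0234]
orientation: [1.546, -2.734, 0.001]
wrist_force: [0.0, 0.2, 0.4]
grip_width: 0.0856
```

>>> servo_tool(targets=[{"dz": 0},{"dz": 0},{"dz": 0},{"dz": 0},{"dz": 0},{"dz": 0},{"dz": 0},{"dz": 0}], gripper=1, grip_force=40)

```text
invalid input at $.targets[0]: expected keys dx, dy, dz, yaw
```

>>> servo_tool(targets=[{"dx": 0,"dy": 0,"dz": 0,"yaw": 0},{"dx": 0,"dy": 0,"dz": 0,"yaw": 0},{"dx": 0,"dy": 0,"dz": 0,"yaw": 0},{"dx": 0,"dy": 0,"dz": 0,"yaw": 0},{"dx": 0,"dy": 0,"dz": 0,"yaw": 0},{"dx": 0,"dy": 0,"dz": 0,"yaw": 0},{"dx": 0,"dy": 0,"dz": 0,"yaw": 0},{"dx": 0,"dy": 0,"dz": 0,"yaw": 0}], gripper=1, grip_force=40)

```text
t: 2.95
position: [0.4665, -0.3372, 0.0248]
orientation: [-1.548, 2.733, -0.003]
wrist_force: [-3.0, 0.3, 5.6]
grip_width: 0.0539
```

>>> servo_tool(targets=[{"dx": 0,"dy": 0,"dz": 0.05,"yaw": 0},{"dx": 0,"dy": 0,"dz": 0.1,"yaw": 0},{"dx": 0.01,"dy": 0.03,"dz": 0.15,"yaw": 6},{"dx": 0.03,"dy": 0.08,"dz": 0.15,"yaw": 14},{"dx": 0.06,"dy": 0.13,"dz": 0.15,"yaw": 22},{"dx": 0.08,"dy": 0.18,"dz": 0.15,"yaw": 30},{"dx": 0.1,"dy": 0.23,"dz": 0.15,"yaw": 38.3},{"dx": 0.125,"dy": 0.28,"dz": 0.15,"yaw": 38.3},{"dx": 0.138,"dy": 0.31,"dz": 0.15,"yaw": 38.3},{"dx": 0.138,"dy": 0.319,"dz": 0.15,"yaw": 38.3},{"dx": 0.138,"dy": 0.319,"dz": 0.15,"yaw": 38.3}])

```text
t: 4.32
position: [0.6037, -0.0175, 0.1729]
orientation: [2.36, -2.074, -0.0]
wrist_force: [-0.2, -1.2, -0.9]
grip_width: 0.0539
```

```bash
python3 - <<'E'
from h import *
for n in("wrist","side","scene"):
    d=grab(n,"2"); np.save(f"pics/{n}_2.npy",d,allow_pickle=True)
o=arm.observe(); print(o["t"],o["position"],o["orientation"],o["grip_width"])
E
```

```text
4.475 [ 0.60370167 -0.01867983  0.17322784] [-2.35797066e+00  2.07562287e+00 -5.20983750e-04] 0.053653700331069615
```

View pics/wrist_2.png

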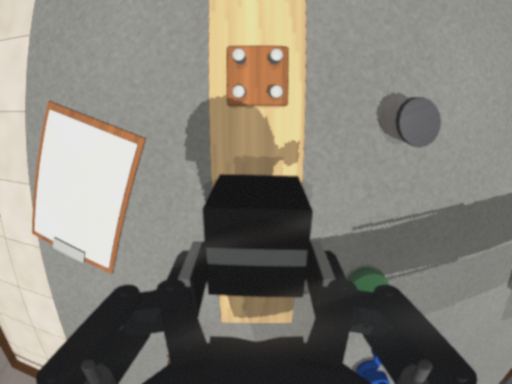

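View pics/side_2.png

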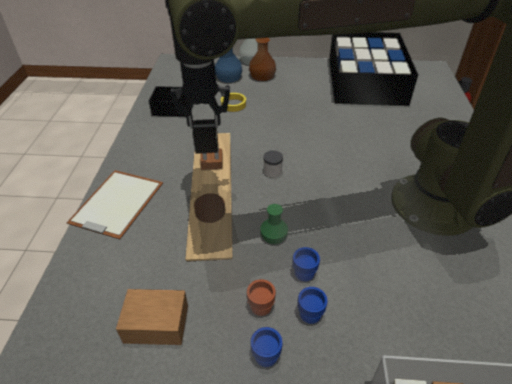

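```bash
python3 - <<'E'
from h import *
d=np.load("pics/wrist_2.npy",allow_pickle=True).item()
a=cv2.resize(d["img"][0:180,190:450],None,fx=3,fy=3,interpolation=cv2.INTER_CUBIC);cv2.imwrite("pics/w2c.png",a)
hsv=cv2.cvtColor(d["img"],cv2.COLOR_BGR2HSV);h,s,v=[hsv[...,i].astype(int) for i in range(3)]
m=(h>8)&(h<28)&(s>60)&(v>70)
L=[];Rr=[]
for r in range(5,170,5):
    c=np.where(m[r,195:320])[0]+195
    L.append(plane(d,(c.min()-.5,r),.01,True)[:2]);Rr.append(plane(d,(c.max()+.5,r),.01,True)[:2])
for X in (L,Rr):
    X=np.array(X,np.float32);vx,vy,x,y=cv2.fitLine(X,cv2.DIST_HUBER,0,.01,.01).ravel();print("ang",np.degrees(np.arctan2(vy,vx)),"x at y=-0.018",x+(-.018-y)*vx/vy,"y=-.2",x+(-.2-y)*vx/vy)
P=[(227,46),(288,46),(288,105),(227,105)]
W=np.array([plane(d,p,.04,True)[:2] for p in P]);e=np.roll(W,-1,0)-W
print(W.mean(0));print(np.hypot(*e.T).round(3), np.degrees(np.arctan2(e[:,1],e[:,0])).round(1))
print("tin?",plane(d,(418,121),.058,True))
E
```

```text
ang -82.86337 x at y=-0.018 0.65920144 y=-.2 0.6819889
ang -82.52149 x at y=-0.018 0.54842246 y=-.2 0.5723138
[ 0.61637779 -0.11982915]
[0.062 0.062 0.063 0.062] [-172.5   97.8    7.4  -83.1]
tin? [ 0.44005668 -0.10378636  0.058     ]
```

View pics/w2c.png

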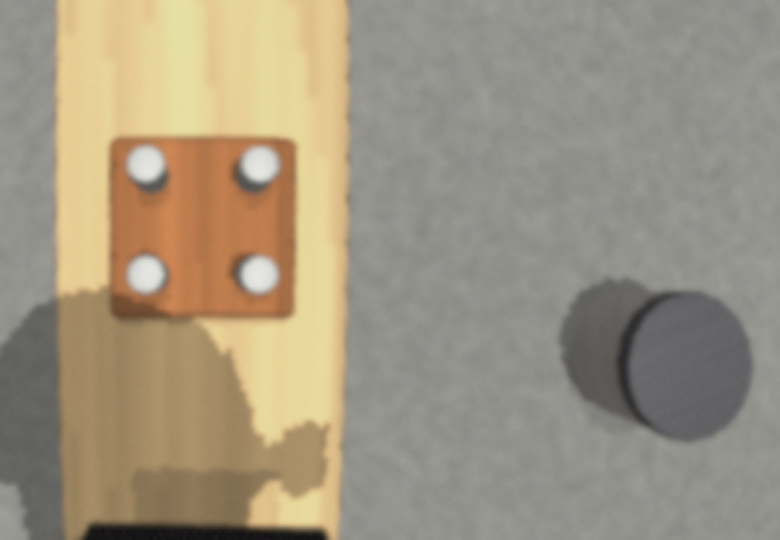

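>>> servo_tool(targets=[{"dx": 0,"dy": -0.001,"dz": -0.05,"yaw": 0},{"dx": 0,"dy": -0.001,"dz": -0.09,"yaw": 0},{"dx": 0,"dy": -0.001,"dz": -0.115,"yaw": 0},{"dx": 0,"dy": -0.001,"dz": -0.13,"yaw": 0},{"dx": 0,"dy": -0.001,"dz": -0.137,"yaw": 0},{"dx": 0,"dy": -0.001,"dz": -0.137,"yaw": 0},{"dx": 0,"dy": -0.001,"dz": -0.137,"yaw": 0}])

```text
t: 5.35
position: [0.6047, -0.0187, 0.0372]
orientation: [-2.358, 2.074, -0.002]
wrist_force: [-0.1, 0.6, -1.0]
grip_width: 0.0534
```

>>> servo_tool(targets=[{"dx": 0,"dy": 0,"dz": -0.001,"yaw": 0},{"dx": 0,"dy": 0,"dz": -0.002,"yaw": 0},{"dx": 0,"dy": 0,"dz": -0.002,"yaw": 0},{"dx": 0,"dy": 0,"dz": -0.002,"yaw": 0}])

```text
t: 5.85
position: [0.6043, -0.0186, 0.0349]
orientation: [-2.359, 2.074, -0.001]
wrist_force: [-1.8, 1.7, 6.0]
grip_width: 0.0536
```

Contact felt (6 N). Releasing.

>>> servo_tool(targets=[{"dx": 0,"dy": 0,"dz": 0,"yaw": 0},{"dx": 0,"dy": 0,"dz": 0,"yaw": 0},{"dx": 0,"dy": 0,"dz": 0,"yaw": 0},{"dx": 0,"dy": 0,"dz": 0,"yaw": 0},{"dx": 0,"dy": 0,"dz": 0,"yaw": 0},{"dx": 0,"dy": 0,"dz": 0.04,"yaw": 0},{"dx": 0,"dy": 0,"dz": 0.09,"yaw": 0},{"dx": 0,"dy": 0,"dz": 0.15,"yaw": 0},{"dx": 0,"dy": 0,"dz": 0.165,"yaw": 0}], gripper=-1)

```text
t: 6.98
position: [0.6056, -0.0189, 0.2046]
orientation: [-2.355, 2.071, -0.009]
wrist_force: [0.1, -0.1, 0.2]
grip_width: 0.0856
```

```bash
python3 - <<'E'
from h import *
for n in("wrist","side","scene"):
    d=grab(n,"3"); np.save(f"pics/{n}_3.npy",d,allow_pickle=True)
o=arm.observe(); print(o["t"],o["position"],o["orientation"],o["grip_width"])
E
```

```text
7.125 [ 0.60404032 -0.01842027  0.19876744] [-2.35870894e+00  2.07393703e+00  1.87190196e-04] 0.08537155065281778
```

View pics/wrist_3.png

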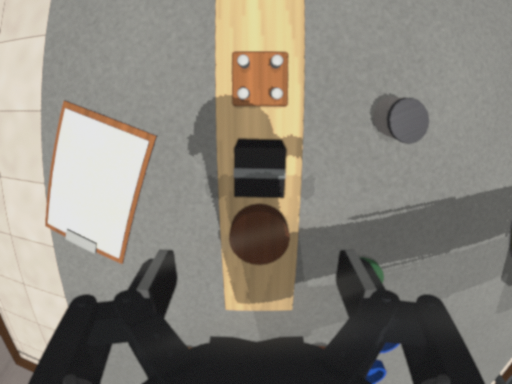

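View pics/scene_3.png

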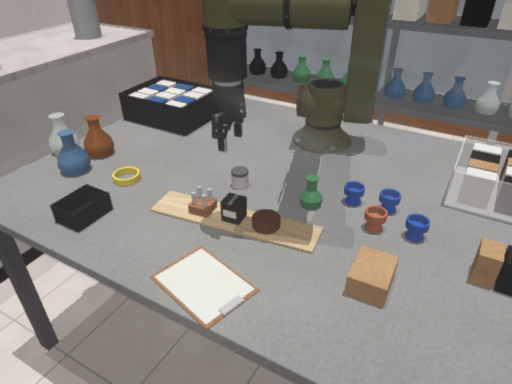

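```bash
python3 - <<'E'
from h import *
d=np.load("pics/wrist_3.npy",allow_pickle=True).item()
a=cv2.resize(d["img"][30:280,200:440],None,fx=2.4,fy=2.4,interpolation=cv2.INTER_CUBIC)
b=cv2.resize(d["img"][125:275,215:305],None,fx=4,fy=4,interpolation=cv2.INTER_CUBIC); cv2.imwrite("pics/w3c.png",b)
g=cv2.cvtColor(d["img"],cv2.COLOR_BGR2GRAY);
for z,(x0,x1,y0,y1),n in ((.04,(220,300,198,275),"plinth"),):
    m=np.zeros_like(g);m[y0:y1,x0:x1]=(g[y0:y1,x0:x1]<70)
    c=max(cv2.findContours(m,cv2.RETR_EXTERNAL,cv2.CHAIN_APPROX_NONE)[0],key=cv2.contourArea);e=cv2.fitEllipse(c);print(n,e,plane(d,e[0],z,True))
m=np.zeros_like(g);m[85:155,380:440]=g[85:155,380:440]<95
c=max(cv2.findContours(m,cv2.RETR_EXTERNAL,cv2.CHAIN_APPROX_NONE)[0],key=cv2.contourArea);e=cv2.fitEllipse(c);print("tin",e,plane(d,e[0],.058,True))
W=np.array([plane(d,p,.04,True)[:2] for p in [(232.5,51.5),(288,51.5),(287.5,105.5),(233,105.5)]]);print("rack",W.mean(0))
E
```

```text
plinth ((258.77783203125, 234.00006103515625), (56.75144577026367, 60.59585189819336), 165.2290802001953) [0.59288729 0.07067438 0.04      ]
tin ((418.0138244628906, 121.10997009277344), (46.10858154296875, 75.63897705078125), 97.38780212402344) [ 0.42478778 -0.10505681  0.058     ]
rack [ 0.61603823 -0.11986551]
```

View pics/w3c.png

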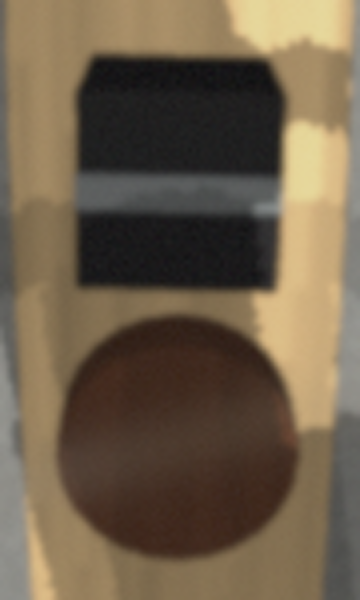

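```bash
python3 - <<'E'
from h import *
d=np.load("pics/wrist_3.npy",allow_pickle=True).item()
k=lambda x,y:(x/4+214.6,y/4+124.6)
by=np.array([-.127,.992])
p=plane(d,k(178,558),.04,True)[:2];print("plinth via near edge",p-.04*by)
l,r=[plane(d,k(*q),.04,True)[:2] for q in ((58,442),(298,445))];print("lr",l,r,(l+r)/2,np.linalg.norm(l-r))
W=np.array([plane(d,k(*q),.074,True)[:2] for q in [(79,92),(283,95),(276,289),(79,287)]]);e=np.roll(W,-1,0)-W
print("carton",W.mean(0),np.hypot(*e.T).round(3), np.degrees(np.arctan2(e[:,1],e[:,0])).round(1))
S,D=[np.load(f"pics/{n}_3.npy",allow_pickle=True).item() for n in("scene","side")]
cv2.imwrite("pics/s3c.png",np.hstack([cv2.resize(S["img"][180:240,180:280],None,fx=4,fy=4,interpolation=cv2.INTER_CUBIC),cv2.resize(D["img"][130:230,170:270],None,fx=4,fy=4,interpolation=cv2.INTER_CUBIC)[160:]]))
E
```

```text
plinth via near edge [0.59149476 0.07667393]
lr [0.63061277 0.07742035] [0.55365762 0.06847737] [0.5921352  0.07294886] 0.0774730347001737
carton [ 0.60403741 -0.01918488] [0.053 0.054 0.054 0.054] [-173.4   96.9    6.8  -83.9]
```

View pics/s3c.png

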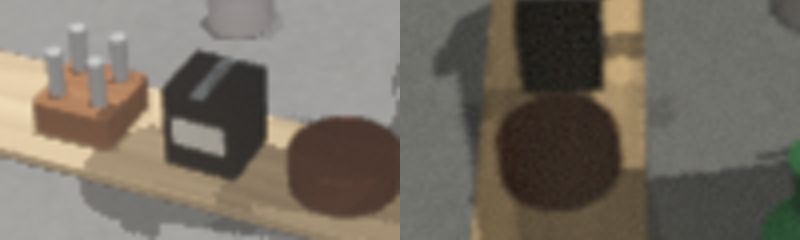

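>>> servo_tool(targets=[{"dx": -0.04,"dy": 0.035,"dz": 0,"yaw": 0},{"dx": -0.085,"dy": 0.075,"dz": 0,"yaw": 0},{"dx": -0.13,"dy": 0.115,"dz": 0,"yaw": 0},{"dx": -0.165,"dy": 0.145,"dz": 0,"yaw": 0},{"dx": -0.1795,"dy": 0.1585,"dz": 0,"yaw": 0},{"dx": -0.1795,"dy": 0.1585,"dz": 0,"yaw": 0},{"dx": -0.1795,"dy": 0.1585,"dz": 0,"yaw": 0}])

```text
t: 8.0
position: [0.4243, 0.1394, 0.1976]
orientation: [2.358, -2.073, -0.001]
wrist_force: [0.5, -0.4, 0.9]
grip_width: 0.0853
```

```bash
python3 - <<'E'
from h import *
d=grab("wrist","4"); o=arm.observe(); print(o["t"],o["position"],o["orientation"],o["grip_width"])
np.save("pics/wrist_4.npy",d,allow_pickle=True)
hsv=cv2.cvtColor(d["img"],cv2.COLOR_BGR2HSV);h,s,v=[hsv[...,i].astype(int) for i in range(3)]
print(comps((h>45)&(h<85)&(s>60)&(v>30)))
E
```

```text
8.05 [0.42451431 0.13929427 0.19776102] [ 2.35706168e+00 -2.07397896e+00 -5.35519597e-04] 0.08559425711171499
[([230, 137, 56, 63, 2668], [257.5, 166.6])]
```

View pics/wrist_4.png

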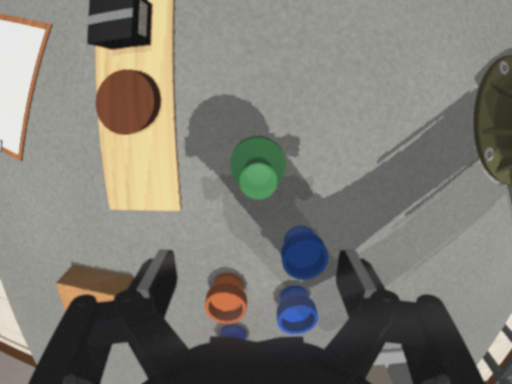

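```bash
python3 - <<'E'
from h import *
d=np.load("pics/wrist_4.npy",allow_pickle=True).item()
print("lip",plane(d,(258.2,180.8),.095,True),"belly",plane(d,(257.5,161),.021,True))
print("bowl",plane(d,(226.5,304),.058,True),"blues",plane(d,(304,261),.058,True),plane(d,(298,319),.058,True))
g=cv2.cvtColor(d["img"],cv2.COLOR_BGR2HSV)
m=np.zeros(g.shape[:2],np.uint8);m[65:140,90:165]=(g[65:140,90:165,2]<140)&(g[65:140,90:165,0]<20)
c=max(cv2.findContours(m,cv2.RETR_EXTERNAL,cv2.CHAIN_APPROX_NONE)[0],key=cv2.contourArea);print(cv2.fitEllipse(c))
E=[plane(d,p,.01,True)[:2] for p in((107.5,211),(181.5,210.5))];print(E,(E[0]+E[1])/2-.25*np.array([-.127,.992]))
cv2.imwrite("pics/w4c.png",cv2.resize(d["img"][60:220,80:200],None,fx=4,fy=4,interpolation=cv2.INTER_CUBIC)[:600])
E
```

```text
lip [0.42297039 0.13952658 0.095     ] belly [0.42344212 0.13688968 0.021     ]
bowl [0.44141214 0.33023196 0.058     ] blues [0.35033268 0.24745673 0.058     ] [0.33773533 0.34738624 0.058     ]
((127.75359344482422, 101.2901840209961), (61.94575881958008, 65.72662353515625), 58.878414154052734)
[array([0.62930474, 0.23633452]), array([0.51623203, 0.21935336])] [ 0.60451838 -0.02015606]
```

View pics/w4c.png

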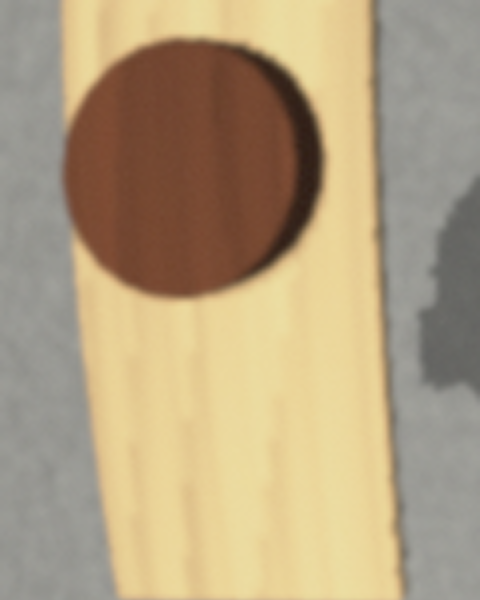

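```bash
python3 - <<'E'
from h import *
d=np.load("pics/wrist_4.npy",allow_pickle=True).item()
print("plinth",plane(d,(124.9,101.6),.04,True))
E
```

```text
plinth [0.58834317 0.07794077 0.04      ]
```

>>> servo_tool(targets=[{"dx": -0.001,"dy": 0,"dz": -0.05,"yaw": 0},{"dx": -0.001,"dy": 0,"dz": -0.09,"yaw": 0},{"dx": -0.001,"dy": 0,"dz": -0.12,"yaw": 0},{"dx": -0.001,"dy": 0,"dz": -0.138,"yaw": 0},{"dx": -0.001,"dy": 0,"dz": -0.143,"yaw": 0},{"dx": -0.001,"dy": 0,"dz": -0.143,"yaw": 0}])

```text
t: 8.8
position: [0.424, 0.1398, 0.0566]
orientation: [-2.358, 2.074, -0.001]
wrist_force: [0.1, 0.1, 0.6]
grip_width: 0.0853
```

>>> servo_tool(targets=[{"dx": 0,"dy": 0,"dz": 0,"yaw": 0},{"dx": 0,"dy": 0,"dz": 0,"yaw": 0},{"dx": 0,"dy": 0,"dz": 0,"yaw": 0},{"dx": 0,"dy": 0,"dz": 0,"yaw": 0},{"dx": 0,"dy": 0,"dz": 0,"yaw": 0},{"dx": 0,"dy": 0,"dz": 0,"yaw": 0},{"dx": 0,"dy": 0,"dz": 0,"yaw": 0},{"dx": 0,"dy": 0,"dz": 0,"yaw": 0},{"dx": 0,"dy": 0,"dz": 0,"yaw": 0},{"dx": 0,"dy": 0,"dz": 0,"yaw": 0}], gripper=1, grip_force=40)

```text
t: 10.05
position: [0.4238, 0.14, 0.0568]
orientation: [-2.359, 2.074, -0.001]
wrist_force: [-3.5, 0.2, 5.4]
grip_width: 0.0348
```

>>> servo_tool(targets=[{"dx": 0,"dy": 0,"dz": 0,"yaw": 0},{"dx": 0,"dy": 0,"dz": 0,"yaw": 0},{"dx": 0,"dy": 0,"dz": 0,"yaw": 0}])

```text
t: 10.42
position: [0.4238, 0.14, 0.0568]
orientation: [-2.359, 2.074, -0.001]
wrist_force: [-1.1, -0.1, 6.0]
grip_width: 0.0347
```

```bash
python3 - <<'E'
from h import *
for n in("wrist","side","scene"):
    d=grab(n,"5")
    if n=="side": a=cv2.resize(d["img"][170:250,230:320],None,fx=6,fy=6,interpolation=cv2.INTER_CUBIC)
    if n=="scene": b=cv2.resize(d["img"][140:220,270:345],None,fx=5,fy=5,interpolation=cv2.INTER_CUBIC)
cv2.imwrite("pics/a5.png",a);cv2.imwrite("pics/b5.png",b)
E
```

```text
(no output)
```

View pics/a5.png

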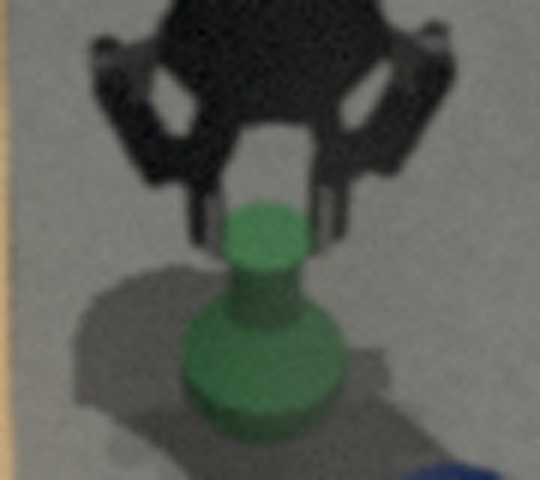

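View pics/b5.png

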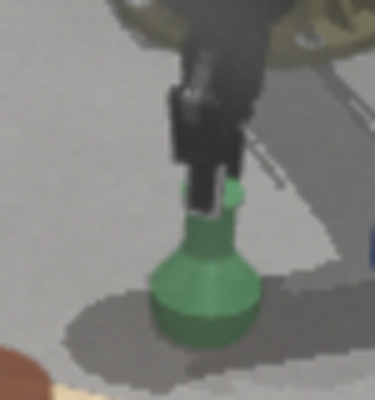

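The fingers closed on the vase's 38 mm lip (width 0.035), hanging from above. I'll lift gently and check.

>>> servo_tool(targets=[{"dx": 0,"dy": 0,"dz": 0.02,"yaw": 0},{"dx": 0,"dy": 0,"dz": 0.05,"yaw": 0},{"dx": 0,"dy": 0,"dz": 0.085,"yaw": 0},{"dx": 0,"dy": 0,"dz": 0.11,"yaw": 0},{"dx": 0,"dy": 0,"dz": 0.12,"yaw": 0},{"dx": 0,"dy": 0,"dz": 0.12,"yaw": 0}])

```text
t: 11.32
position: [0.4232, 0.14, 0.1751]
orientation: [2.359, -2.074, -0.001]
wrist_force: [-0.0, -0.0, -3.6]
grip_width: 0.0346
```

```bash
python3 - <<'E'
from h import *
o=arm.observe();print(o["position"],o["grip_width"],o["wrist_force"])
for n in("side","scene"):
    d=grab(n,"6")
    if n=="side": a=cv2.resize(d["img"][130:250,230:320],None,fx=4,fy=4,interpolation=cv2.INTER_CUBIC)
    if n=="scene": b=cv2.resize(d["img"][100:220,270:345],None,fx=4,fy=4,interpolation=cv2.INTER_CUBIC)
cv2.imwrite("pics/a6.png",np.hstack([a,b]))
E
```

```text
[0.42321497 0.13997453 0.17513959] 0.034581892055797175 [-0.028272   -0.0434194  -3.59375146]
```

View pics/a6.png

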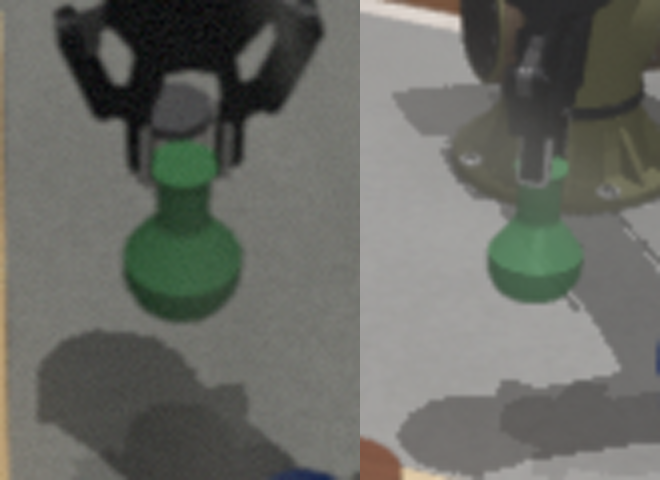

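The vase is held upright. Carrying it over the plinth.

>>> servo_tool(targets=[{"dx": 0.02,"dy": -0.007,"dz": 0,"yaw": 0},{"dx": 0.05,"dy": -0.018,"dz": 0,"yaw": 0},{"dx": 0.085,"dy": -0.031,"dz": 0,"yaw": 0},{"dx": 0.12,"dy": -0.044,"dz": 0,"yaw": 0},{"dx": 0.147,"dy": -0.054,"dz": 0,"yaw": 0},{"dx": 0.162,"dy": -0.059,"dz": 0,"yaw": 0},{"dx": 0.167,"dy": -0.061,"dz": 0,"yaw": 0},{"dx": 0.167,"dy": -0.061,"dz": -0.03,"yaw": 0},{"dx": 0.167,"dy": -0.061,"dz": -0.055,"yaw": 0},{"dx": 0.167,"dy": -0.061,"dz": -0.07,"yaw": 0},{"dx": 0.167,"dy": -0.061,"dz": -0.075,"yaw": 0},{"dx": 0.167,"dy": -0.061,"dz": -0.075,"yaw": 0}])

```text
t: 12.92
position: [0.5906, 0.0789, 0.1014]
orientation: [-2.359, 2.074, -0.001]
wrist_force: [-0.7, 0.2, -3.6]
grip_width: 0.0346
```

```bash
python3 - <<'E'
from h import *
for n in("wrist","side","scene"):
    d=grab(n,"7")
    if n=="side": a=cv2.resize(d["img"][110:260,160:270],None,fx=4,fy=4,interpolation=cv2.INTER_CUBIC)
    if n=="scene": b=cv2.resize(d["img"][110:260,225:310],None,fx=4,fy=4,interpolation=cv2.INTER_CUBIC)
cv2.imwrite("pics/a7.png",np.hstack([a,b])[:600])
o=arm.observe();print(o["position"],o["grip_width"],o["wrist_force"])
E
```

```text
[0.59097107 0.07898372 0.10208437] 0.034854086741636425 [ 0.30662077  0.0308417  -3.25663958]
```

View pics/a7.png

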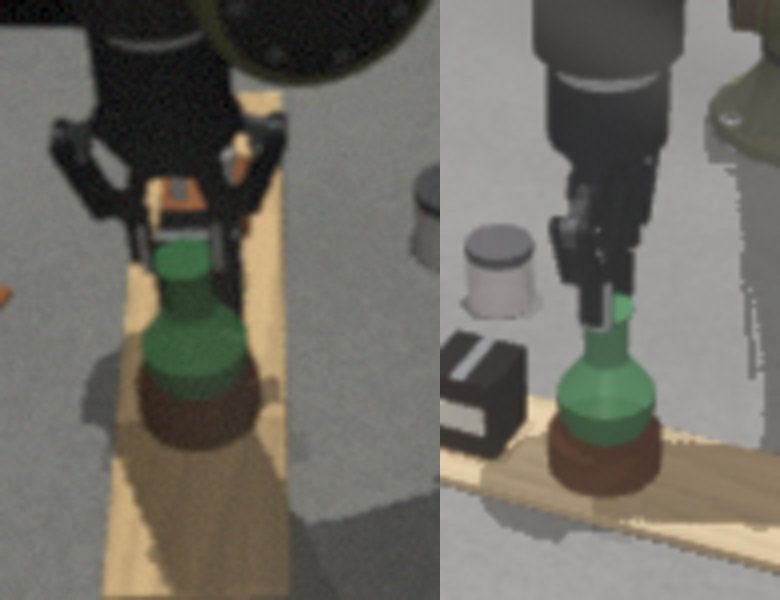

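>>> servo_tool(targets=[{"dx": 0,"dy": 0,"dz": -0.002,"yaw": 0},{"dx": 0,"dy": 0,"dz": -0.0035,"yaw": 0},{"dx": 0,"dy": 0,"dz": -0.0045,"yaw": 0},{"dx": 0,"dy": 0,"dz": -0.0045,"yaw": 0},{"dx": 0,"dy": 0,"dz": -0.0045,"yaw": 0}])

```text
t: 13.7
position: [0.5906, 0.0788, 0.097]
orientation: [-2.359, 2.074, -0.001]
wrist_force: [-1.8, 0.6, 2.1]
grip_width: 0.0342
```

>>> servo_tool(targets=[{"dx": 0,"dy": 0,"dz": 0,"yaw": 0},{"dx": 0,"dy": 0,"dz": 0,"yaw": 0},{"dx": 0,"dy": 0,"dz": 0,"yaw": 0},{"dx": 0,"dy": 0,"dz": 0,"yaw": 0},{"dx": 0,"dy": 0,"dz": 0,"yaw": 0},{"dx": 0,"dy": 0,"dz": 0,"yaw": 0},{"dx": 0,"dy": 0,"dz": 0,"yaw": 0},{"dx": 0,"dy": 0,"dz": 0.03,"yaw": 0},{"dx": 0,"dy": 0,"dz": 0.07,"yaw": 0},{"dx": 0,"dy": 0,"dz": 0.11,"yaw": 0},{"dx": 0,"dy": 0,"dz": 0.13,"yaw": 0},{"dx": 0,"dy": 0,"dz": 0.13,"yaw": 0}], gripper=-1)

```text
t: 15.2
position: [0.5911, 0.079, 0.2283]
orientation: [-2.357, 2.073, -0.003]
wrist_force: [0.3, -0.2, -1.0]
grip_width: 0.0855
```

```bash
python3 - <<'E'
from h import *
for n in("wrist","side","scene"):
    d=grab(n,"8"); np.save(f"pics/{n}_8.npy",d,allow_pickle=True)
    if n=="side": a=cv2.resize(d["img"][110:260,160:300],None,fx=3,fy=3,interpolation=cv2.INTER_CUBIC)
    if n=="scene": b=cv2.resize(d["img"][110:260,200:310],None,fx=3,fy=3,interpolation=cv2.INTER_CUBIC)
cv2.imwrite("pics/a8.png",np.hstack([a,b]))
o=arm.observe();print(o["position"],o["grip_width"],o["wrist_force"])
E
```

```text
[0.58993478 0.07887323 0.22474447] 0.08532546815713685 [ 0.02401684  0.60839346 -0.63377391]
```

View pics/a8.png

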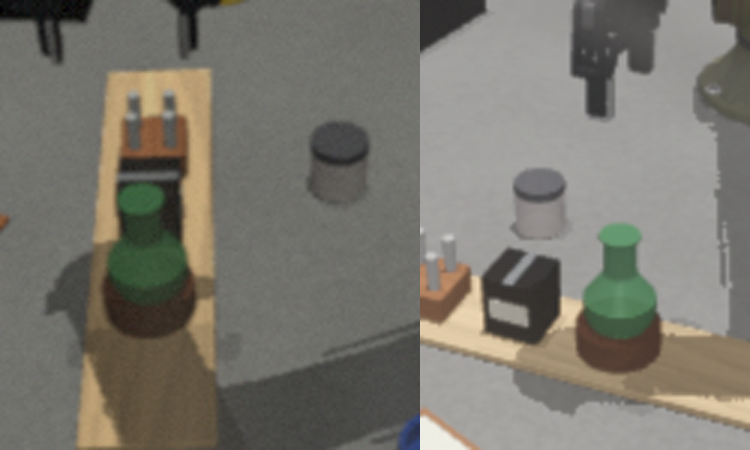

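View pics/wrist_8.png

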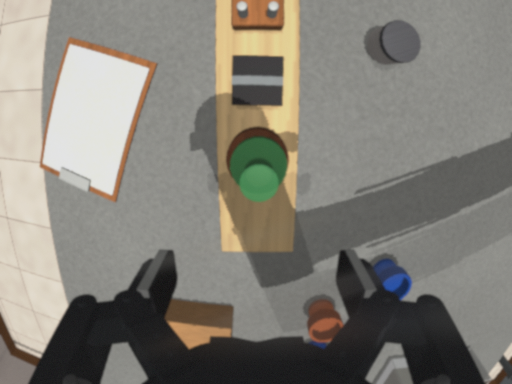

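```bash
python3 - <<'E'
from h import *
d=np.load("pics/wrist_8.npy",allow_pickle=True).item()
print("lip",plane(d,(259.8,182),.135,True)[:2],"tin",plane(d,(402,42),.058,True)[:2])
print("bowl",plane(d,(323.5,320),.058,True)[:2])
S,D=[np.load(f"pics/{n}_8.npy",allow_pickle=True).item() for n in("scene","side")]
print("lipS",plane(S,((619-420)/3+200-.3,235/3+110-.3),.135)[:2],"lipD",plane(D,(141/3+160-.3,200/3+110-.3),.135)[:2])
print("tinS",plane(S,((539-420)/3+200-.3,184/3+110-.3),.058)[:2],"tinD",plane(D,(340/3+160-.3,140/3+110-.3),.058)[:2])
E=[plane(d,p,.01,True)[:2] for p in((222,252),(294,251.5))];print(E,(E[0]+E[1])/2-.25*np.array([-.127,.992]))
E
```

```text
lip [0.58906737 0.07752822] tin [ 0.43554676 -0.10141961]
bowl [0.45356334 0.31570124]
lipS [0.59037082 0.07635256] lipD [0.58938481 0.080692  ]
tinS [ 0.44136858 -0.102201  ] tinD [ 0.43645765 -0.1015277 ]
[array([0.62568007, 0.23481414]), array([0.51584911, 0.21979499])] [ 0.60251459 -0.02069544]
```

>>> servo_tool(targets=[{"dx": -0.03,"dy": -0.03,"dz": 0,"yaw": 0},{"dx": -0.065,"dy": -0.07,"dz": 0,"yaw": 0},{"dx": -0.1,"dy": -0.115,"dz": 0,"yaw": 0},{"dx": -0.13,"dy": -0.15,"dz": -0.01,"yaw": 0},{"dx": -0.15,"dy": -0.175,"dz": -0.025,"yaw": 0},{"dx": -0.153,"dy": -0.182,"dz": -0.04,"yaw": 0},{"dx": -0.153,"dy": -0.182,"dz": -0.05,"yaw": 0},{"dx": -0.153,"dy": -0.182,"dz": -0.05,"yaw": 0}])

```text
t: 16.35
position: [0.4373, -0.1027, 0.1749]
orientation: [2.358, -2.073, -0.003]
wrist_force: [-0.7, -0.5, -0.5]
grip_width: 0.0854
```

```bash
python3 - <<'E'
from h import *
d=grab("wrist","9"); np.save(f"pics/wrist_9.npy",d,allow_pickle=True)
o=arm.observe();print(o["position"],o["grip_width"])
E
```

```text
[ 0.43763492 -0.10270152  0.17579363] 0.08521569273499807
```

View pics/wrist_9.png

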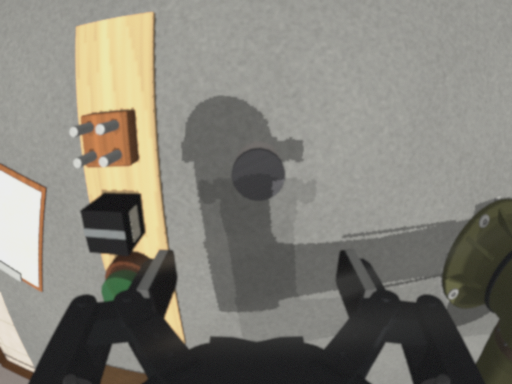

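```bash
python3 - <<'E'
from h import *
d=np.load("pics/wrist_9.npy",allow_pickle=True).item()
print("tin",plane(d,(258.3,174.5),.058,True)[:2])
print("edges",[plane(d,p,.058,True)[:2].round(4) for p in((232,174),(285,174),(258.5,200.5))])
E
```

```text
tin [ 0.43592819 -0.10480899]
edges [array([ 0.4627, -0.102 ]), array([ 0.4088, -0.1089]), array([ 0.432 , -0.0767])]
```

>>> servo_tool(targets=[{"dx": -0.0015,"dy": -0.0015,"dz": -0.05,"yaw": 0},{"dx": -0.0015,"dy": -0.0015,"dz": -0.095,"yaw": 0},{"dx": -0.0015,"dy": -0.0015,"dz": -0.13,"yaw": 0},{"dx": -0.0015,"dy": -0.0015,"dz": -0.148,"yaw": 0},{"dx": -0.0015,"dy": -0.0015,"dz": -0.153,"yaw": 0},{"dx": -0.0015,"dy": -0.0015,"dz": -0.153,"yaw": 0}])

```text
t: 17.15
position: [0.4368, -0.1046, 0.0245]
orientation: [-2.359, 2.074, -0.002]
wrist_force: [-0.5, -0.1, 0.6]
grip_width: 0.0856
```

>>> servo_tool(targets=[{"dx": 0,"dy": 0,"dz": 0,"yaw": 0},{"dx": 0,"dy": 0,"dz": 0,"yaw": 0},{"dx": 0,"dy": 0,"dz": 0,"yaw": 0},{"dx": 0,"dy": 0,"dz": 0,"yaw": 0},{"dx": 0,"dy": 0,"dz": 0,"yaw": 0},{"dx": 0,"dy": 0,"dz": 0,"yaw": 0},{"dx": 0,"dy": 0,"dz": 0,"yaw": 0},{"dx": 0,"dy": 0,"dz": 0,"yaw": 0}], gripper=1, grip_force=40)

```text
t: 18.15
position: [0.4412, -0.1047, 0.0284]
orientation: [-2.354, 2.068, -0.016]
wrist_force: [6.0, 1.2, 10.6]
grip_width: 0.0001
```

>>> servo_tool(targets=[{"dx": 0,"dy": 0,"dz": 0.03,"yaw": 0},{"dx": 0,"dy": 0,"dz": 0.07,"yaw": 0},{"dx": 0,"dy": 0,"dz": 0.11,"yaw": 0},{"dx": 0,"dy": 0,"dz": 0.14,"yaw": 0},{"dx": 0,"dy": 0,"dz": 0.15,"yaw": 0},{"dx": 0,"dy": 0,"dz": 0.15,"yaw": 0}])

```text
t: 18.9
position: [0.436, -0.1045, 0.1732]
orientation: [-2.359, 2.074, 0.0]
wrist_force: [-0.1, 0.2, -1.4]
grip_width: 0.0002
```

```bash
python3 - <<'E'
from h import *
for n in("side","scene"):
    d=grab(n,"10")
    if n=="side": a=cv2.resize(d["img"][80:260,160:320],None,fx=2.5,fy=2.5,interpolation=cv2.INTER_CUBIC)
    if n=="scene": b=cv2.resize(d["img"][80:260,180:330],None,fx=2.5,fy=2.5,interpolation=cv2.INTER_CUBIC)
cv2.imwrite("pics/a10.png",np.hstack([a,b]))
o=arm.observe();print(o["position"],o["grip_width"],o["wrist_force"])
E
```

```text
[ 0.43538835 -0.10455494  0.1718402 ] 0.0001899736063924471 [-0.24382767 -0.23777721 -1.0327272 ]
```

View pics/a10.png

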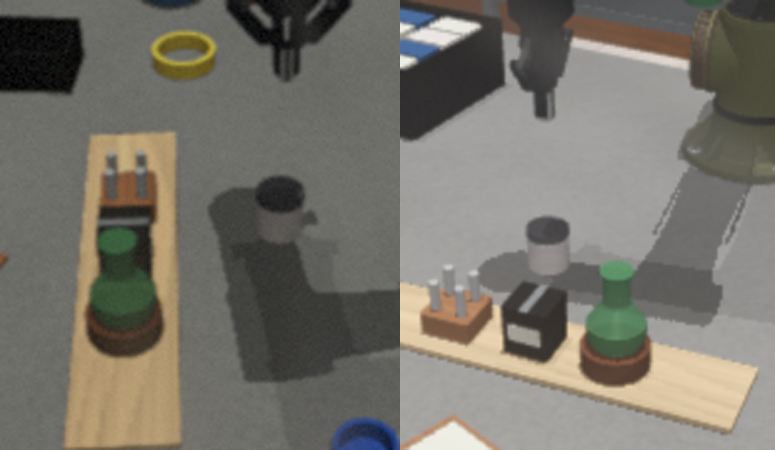

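The grip slid up off the tin lid: part-open pads sit higher than nominal. The tin still stands. I'll reopen, re-measure and grasp lower.

>>> servo_tool(targets=[{"dx": 0,"dy": 0,"dz": 0,"yaw": 0},{"dx": 0,"dy": 0,"dz": 0,"yaw": 0},{"dx": 0,"dy": 0,"dz": 0,"yaw": 0},{"dx": 0,"dy": 0,"dz": 0,"yaw": 0},{"dx": 0,"dy": 0,"dz": 0,"yaw": 0},{"dx": 0,"dy": 0,"dz": 0,"yaw": 0},{"dx": 0,"dy": 0,"dz": 0,"yaw": 0},{"dx": 0,"dy": 0,"dz": 0,"yaw": 0}], gripper=-1)

```text
t: 20.0
position: [0.4359, -0.1047, 0.1733]
orientation: [2.359, -2.074, -0.0]
wrist_force: [0.3, -0.1, 0.5]
grip_width: 0.0854
```

```bash
python3 - <<'E'
from h import *
d=grab("wrist","11"); np.save(f"pics/wrist_11.npy",d,allow_pickle=True)
cv2.imwrite("pics/w11c.png",cv2.resize(d["img"][120:230,190:330],None,fx=5,fy=5,interpolation=cv2.INTER_CUBIC))
o=arm.observe();print(o["t"],o["position"],o["grip_width"])
E
```

```text
20.05 [ 0.43593348 -0.10468072  0.17337239] 0.08567872028930099
```

View pics/w11c.png

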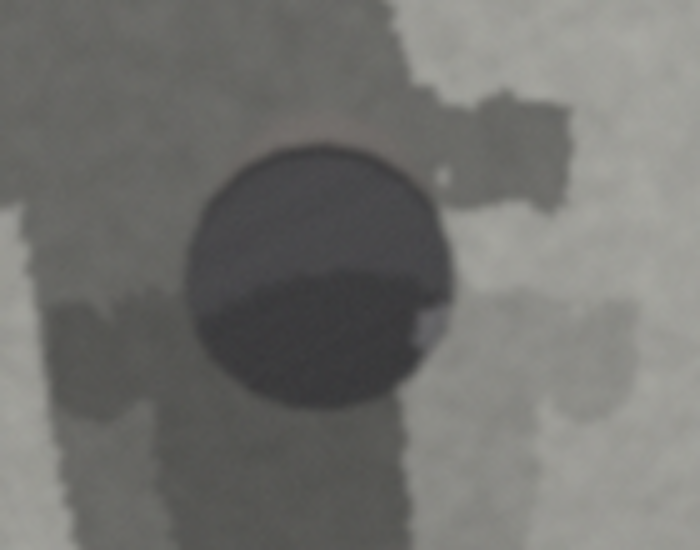

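```bash
python3 - <<'E'
from h import *
d=np.load("pics/wrist_11.npy",allow_pickle=True).item()
print("tin",plane(d,(253.7,175.4),.058,True)[:2])
print("edges",[plane(d,p,.058,True)[:2].round(4) for p in((226.6,175.4),(280.8,175.4),(254,201.4))])
E
```

```text
tin [ 0.43944004 -0.1056954 ]
edges [array([ 0.4669, -0.1022]), array([ 0.412 , -0.1092]), array([ 0.4356, -0.0776])]
```

>>> servo_tool(targets=[{"dx": 0.0035,"dy": -0.001,"dz": -0.05,"yaw": 0},{"dx": 0.0035,"dy": -0.001,"dz": -0.1,"yaw": 0},{"dx": 0.0035,"dy": -0.001,"dz": -0.14,"yaw": 0},{"dx": 0.0035,"dy": -0.001,"dz": -0.16,"yaw": 0},{"dx": 0.0035,"dy": -0.001,"dz": -0.166,"yaw": 0},{"dx": 0.0035,"dy": -0.001,"dz": -0.166,"yaw": 0}])

```text
t: 20.8
position: [0.4397, -0.1057, 0.0079]
orientation: [-2.359, 2.074, -0.001]
wrist_force: [-0.1, -0.7, 0.3]
grip_width: 0.0857
```

>>> servo_tool(targets=[{"dx": 0,"dy": 0,"dz": 0,"yaw": 0},{"dx": 0,"dy": 0,"dz": 0,"yaw": 0},{"dx": 0,"dy": 0,"dz": 0,"yaw": 0},{"dx": 0,"dy": 0,"dz": 0,"yaw": 0},{"dx": 0,"dy": 0,"dz": 0,"yaw": 0},{"dx": 0,"dy": 0,"dz": 0,"yaw": 0},{"dx": 0,"dy": 0,"dz": 0,"yaw": 0},{"dx": 0,"dy": 0,"dz": 0,"yaw": 0}], gripper=1, grip_force=40)

```text
t: 21.8
position: [0.4404, -0.1057, 0.0088]
orientation: [-2.359, 2.073, -0.003]
wrist_force: [-0.5, 1.2, 5.3]
grip_width: 0.054
```

>>> servo_tool(targets=[{"dx": 0,"dy": 0,"dz": 0.02,"yaw": 0},{"dx": 0,"dy": 0,"dz": 0.06,"yaw": 0},{"dx": 0,"dy": 0,"dz": 0.1,"yaw": 0},{"dx": 0,"dy": 0,"dz": 0.13,"yaw": 0},{"dx": 0.02,"dy": -0.012,"dz": 0.15,"yaw": 0},{"dx": 0.06,"dy": -0.036,"dz": 0.15,"yaw": 0},{"dx": 0.1,"dy": -0.06,"dz": 0.15,"yaw": 0},{"dx": 0.14,"dy": -0.084,"dz": 0.15,"yaw": 0},{"dx": 0.172,"dy": -0.103,"dz": 0.15,"yaw": 0},{"dx": 0.189,"dy": -0.113,"dz": 0.15,"yaw": 0},{"dx": 0.189,"dy": -0.113,"dz": 0.15,"yaw": 0}])

```text
t: 23.18
position: [0.6285, -0.219, 0.1551]
orientation: [2.357, -2.075, -0.005]
wrist_force: [0.0, -0.4, -1.1]
grip_width: 0.054
```

```bash
python3 - <<'E'
from h import *
d=grab("wrist","12"); np.save(f"pics/wrist_12.npy",d,allow_pickle=True); grab("side","12")
o=arm.observe();print(o["t"],o["position"],o["orientation"],o["grip_width"],o["wrist_force"])
E
```

```text
23.275 [ 0.62802516 -0.21847236  0.15646429] [ 2.35853027e+00 -2.07427282e+00 -2.30392913e-03] 0.054316065163307885 [ 0.449694   -0.55886933 -0.5823852 ]
```

View pics/wrist_12.png

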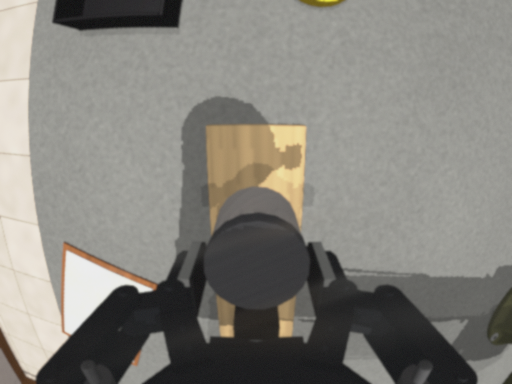

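View pics/side_12.png

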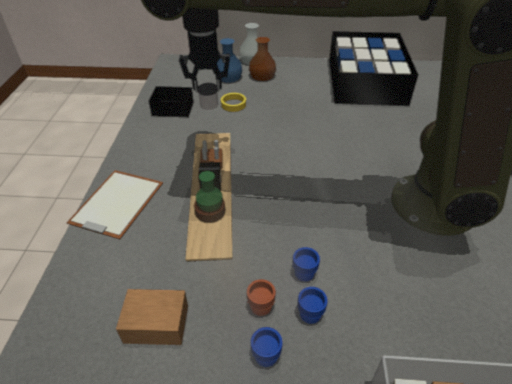

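```bash
python3 - <<'E'
from h import *
d=np.load("pics/wrist_12.npy",allow_pickle=True).item()
E=[plane(d,p,.01,True)[:2] for p in((205.5,125),(307.5,125))];by=np.array([-.127,.992]);print(E,(E[0]+E[1])/2+.05*by,(E[0]+E[1])/2+.25*by)
E
```

```text
[array([ 0.68978675, -0.26187068]), array([ 0.57984497, -0.27582726])] [ 0.62846586 -0.21924897] [ 0.60306586 -0.02084897]
```

>>> servo_tool(targets=[{"dx": 0.001,"dy": 0,"dz": -0.05,"yaw": 0},{"dx": 0.001,"dy": 0,"dz": -0.09,"yaw": 0},{"dx": 0.001,"dy": 0,"dz": -0.118,"yaw": 0},{"dx": 0.001,"dy": 0,"dz": -0.13,"yaw": 0},{"dx": 0.001,"dy": 0,"dz": -0.134,"yaw": 0},{"dx": 0.001,"dy": 0,"dz": -0.134,"yaw": 0},{"dx": 0.001,"dy": 0,"dz": -0.134,"yaw": 0}])

```text
t: 24.15
position: [0.6302, -0.2188, 0.0249]
orientation: [-2.359, 2.074, -0.003]
wrist_force: [-0.1, -0.9, -0.8]
grip_width: 0.0541
```

Target confirmed by the board's end (0.6285,-0.2192). Lowering the last 6 mm.

>>> servo_tool(targets=[{"dx": -0.0005,"dy": 0,"dz": -0.003,"yaw": 0},{"dx": -0.001,"dy": 0,"dz": -0.005,"yaw": 0},{"dx": -0.001,"dy": 0,"dz": -0.006,"yaw": 0},{"dx": -0.001,"dy": 0,"dz": -0.006,"yaw": 0},{"dx": -0.001,"dy": 0,"dz": -0.006,"yaw": 0}])

```text
t: 24.78
position: [0.6286, -0.2187, 0.0189]
orientation: [-2.36, 2.074, -0.001]
wrist_force: [-3.4, 2.3, 4.4]
grip_width: 0.0544
```

>>> servo_tool(targets=[{"dx": 0,"dy": 0,"dz": 0,"yaw": 0},{"dx": 0,"dy": 0,"dz": 0,"yaw": 0},{"dx": 0,"dy": 0,"dz": 0,"yaw": 0},{"dx": 0,"dy": 0,"dz": 0,"yaw": 0},{"dx": 0,"dy": 0,"dz": 0,"yaw": 0},{"dx": 0,"dy": 0,"dz": 0,"yaw": 0},{"dx": 0,"dy": 0,"dz": 0.04,"yaw": 0},{"dx": 0,"dy": 0,"dz": 0.09,"yaw": 0},{"dx": 0,"dy": 0,"dz": 0.14,"yaw": 0},{"dx": 0,"dy": 0,"dz": 0.18,"yaw": 0},{"dx": 0,"dy": 0,"dz": 0.2,"yaw": 0},{"dx": 0,"dy": 0,"dz": 0.2,"yaw": 0}], gripper=-1)

```text
t: 26.28
position: [0.6291, -0.2189, 0.2194]
orientation: [-2.358, 2.073, -0.005]
wrist_force: [0.7, -0.2, -1.3]
grip_width: 0.0855
```

```bash
python3 - <<'E'
from h import *
for n in ("wrist","side","scene"):
    d=grab(n,"13"); np.save(f"pics/{n}_13.npy",d,allow_pickle=True)
o=arm.observe();print(o["t"],o["position"],o["orientation"],o["grip_width"],o["wrist_force"])
E
```

```text
26.425 [ 0.62798714 -0.21838977  0.21542544] [ 2.35847017 -2.07369117 -0.0036999 ] 0.08549297694825347 [-0.32476136 -0.1705834  -0.71712508]
```

View pics/wrist_13.png

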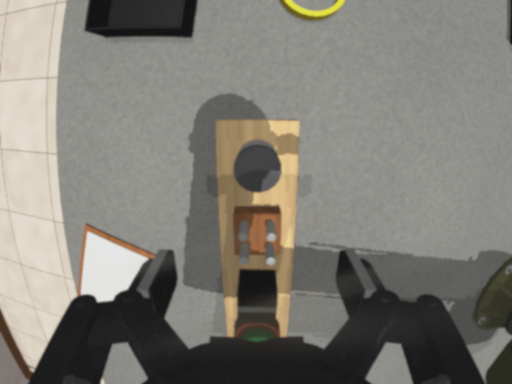

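View pics/scene_13.png

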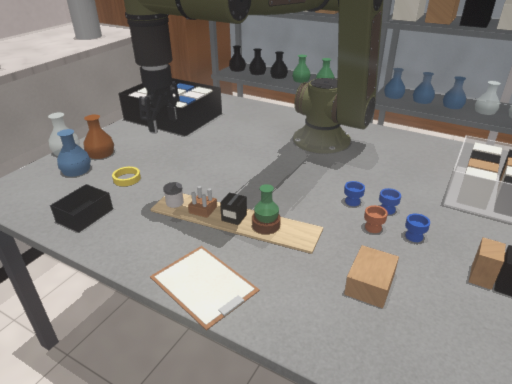

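>>> servo_tool(targets=[{"dx": -0.01,"dy": 0.03,"dz": 0,"yaw": 0},{"dx": -0.03,"dy": 0.08,"dz": 0,"yaw": -5},{"dx": -0.045,"dy": 0.13,"dz": 0,"yaw": -10},{"dx": -0.06,"dy": 0.18,"dz": 0,"yaw": -15},{"dx": -0.075,"dy": 0.23,"dz": 0,"yaw": -20},{"dx": -0.095,"dy": 0.28,"dz": 0,"yaw": -25},{"dx": -0.11,"dy": 0.33,"dz": 0,"yaw": -30},{"dx": -0.13,"dy": 0.38,"dz": 0,"yaw": -35},{"dx": -0.145,"dy": 0.43,"dz": 0,"yaw": -40},{"dx": -0.16,"dy": 0.48,"dz": -0.01,"yaw": -45},{"dx": -0.18,"dy": 0.53,"dz": -0.02,"yaw": -45},{"dx": -0.1865,"dy": 0.555,"dz": -0.03,"yaw": -45}])

```text
t: 27.92
position: [0.4403, 0.338, 0.1853]
orientation: [1.388, -2.816, 0.001]
wrist_force: [-0.1, -0.1, -0.1]
grip_width: 0.0854
```

>>> servo_tool(targets=[{"dx": 0,"dy": 0,"dz": 0,"yaw": 0},{"dx": 0,"dy": 0,"dz": 0,"yaw": 0},{"dx": 0,"dy": 0,"dz": 0,"yaw": 0}])

```text
t: 28.3
position: [0.4426, 0.3354, 0.1878]
orientation: [-1.383, 2.82, 0.0]
wrist_force: [-0.2, 0.2, 0.1]
grip_width: 0.0855
```

```bash
python3 - <<'E'
from h import *
d=np.load("pics/wrist_13.npy",allow_pickle=True).item()
print("tin",plane(d,(258,166.5),.068,True)[:2])
d=grab("wrist","14"); np.save(f"pics/wrist_14.npy",d,allow_pickle=True)
o=arm.observe();print(o["t"],o["position"],o["orientation"],o["grip_width"],o["wrist_force"])
E
```

```text
tin [ 0.62863837 -0.22077655]
28.35 [0.4425417  0.33551102 0.18789348] [-1.38343550e+00  2.81975623e+00  5.96200158e-04] 0.0856233118201479 [ 0.68323076 -0.31257652  0.58522335]
```

View pics/wrist_14.png

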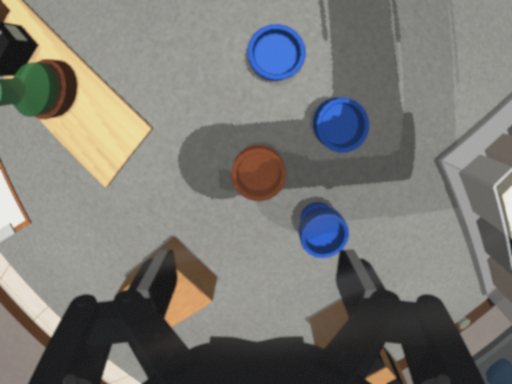

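```bash
python3 - <<'E'
from h import *
d=np.load("pics/wrist_14.npy",allow_pickle=True).item()
hsv=cv2.cvtColor(d["img"],cv2.COLOR_BGR2HSV);h,s,v=[hsv[...,i].astype(int) for i in range(3)]
m=(((h<12)|(h>172))&(s>90)&(v>50)).astype(np.uint8);m[:, :200]=0;m[:130]=0;m[220:]=0;m[:,300:]=0
c=max(cv2.findContours(m,cv2.RETR_EXTERNAL,cv2.CHAIN_APPROX_NONE)[0],key=cv2.contourArea);e=cv2.fitEllipse(c);print(e,cv2.boundingRect(c),plane(d,e[0],.058,True)[:2])
print([plane(d,p,.058,True)[:2] for p in((342,124),(322,236))])
cv2.imwrite("pics/w14c.png",cv2.resize(d["img"][130:220,210:310],None,fx=6,fy=6,interpolation=cv2.INTER_CUBIC))
E
```

```text
((258.216064453125, 172.53103637695312), (53.84104537963867, 54.820831298828125), 1.1834300756454468) (231, 145, 55, 56) [0.44098675 0.33660864]
[array([0.33831082, 0.34810435]), array([0.42850329, 0.44341938])]
```

View pics/w14c.png

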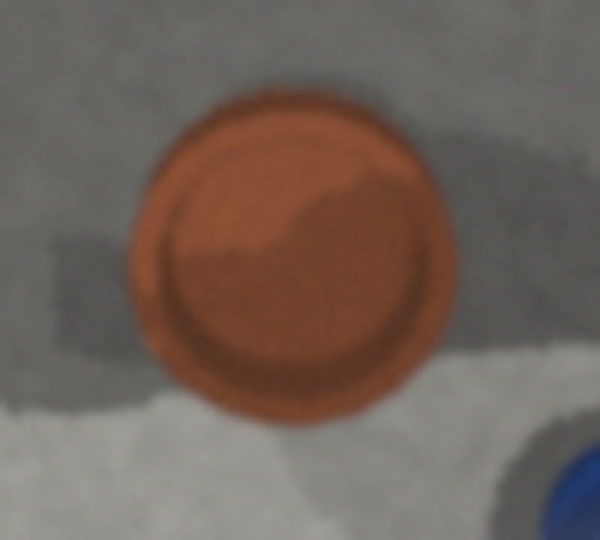

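>>> servo_tool(targets=[{"dx": -0.0015,"dy": 0.0015,"dz": -0.05,"yaw": 0},{"dx": -0.0015,"dy": 0.0015,"dz": -0.1,"yaw": 0},{"dx": -0.0015,"dy": 0.0015,"dz": -0.145,"yaw": 0},{"dx": -0.0015,"dy": 0.0015,"dz": -0.17,"yaw": 0},{"dx": -0.0015,"dy": 0.0015,"dz": -0.178,"yaw": 0},{"dx": -0.0015,"dy": 0.0015,"dz": -0.178,"yaw": 0}])

```text
t: 29.1
position: [0.4409, 0.3377, 0.0101]
orientation: [-1.385, 2.819, 0.0]
wrist_force: [-1.2, 0.9, 0.5]
grip_width: 0.0853
```

>>> servo_tool(targets=[{"dx": 0,"dy": 0,"dz": 0,"yaw": 0},{"dx": 0,"dy": 0,"dz": 0,"yaw": 0},{"dx": 0,"dy": 0,"dz": 0,"yaw": 0},{"dx": 0,"dy": 0,"dz": 0,"yaw": 0},{"dx": 0,"dy": 0,"dz": 0,"yaw": 0},{"dx": 0,"dy": 0,"dz": 0,"yaw": 0},{"dx": 0,"dy": 0,"dz": 0,"yaw": 0},{"dx": 0,"dy": 0,"dz": 0,"yaw": 0}], gripper=1, grip_force=40)

```text
t: 30.1
position: [0.4414, 0.3387, 0.0117]
orientation: [-1.385, 2.816, 0.001]
wrist_force: [-1.7, 0.2, 5.4]
grip_width: 0.058
```

>>> servo_tool(targets=[{"dx": 0,"dy": 0,"dz": 0.03,"yaw": 0},{"dx": 0,"dy": 0,"dz": 0.08,"yaw": 0},{"dx": 0,"dy": 0,"dz": 0.13,"yaw": 0},{"dx": 0,"dy": 0,"dz": 0.18,"yaw": 0},{"dx": 0.01,"dy": -0.02,"dz": 0.2,"yaw": 5},{"dx": 0.03,"dy": -0.065,"dz": 0.2,"yaw": 12},{"dx": 0.05,"dy": -0.11,"dz": 0.2,"yaw": 19},{"dx": 0.07,"dy": -0.155,"dz": 0.2,"yaw": 26},{"dx": 0.091,"dy": -0.2,"dz": 0.2,"yaw": 33},{"dx": 0.112,"dy": -0.245,"dz": 0.2,"yaw": 40},{"dx": 0.132,"dy": -0.29,"dz": 0.2,"yaw": 45},{"dx": 0.15,"dy": -0.33,"dz": 0.2,"yaw": 45}])

```text
t: 31.6
position: [0.5908, 0.0062, 0.2095]
orientation: [-2.36, 2.074, 0.0]
wrist_force: [0.0, 0.6, -0.7]
grip_width: 0.0582
```

>>> servo_tool(targets=[{"dx": 0.0125,"dy": -0.0265,"dz": 0,"yaw": 0},{"dx": 0.0125,"dy": -0.0265,"dz": 0,"yaw": 0},{"dx": 0.0125,"dy": -0.0265,"dz": -0.03,"yaw": 0},{"dx": 0.0125,"dy": -0.0265,"dz": -0.06,"yaw": 0},{"dx": 0.0125,"dy": -0.0265,"dz": -0.08,"yaw": 0},{"dx": 0.0125,"dy": -0.0265,"dz": -0.08,"yaw": 0},{"dx": 0.0125,"dy": -0.0265,"dz": -0.08,"yaw": 0}])

```text
t: 32.48
position: [0.6036, -0.0185, 0.131]
orientation: [-2.359, 2.073, -0.003]
wrist_force: [0.4, -0.9, -0.4]
grip_width: 0.0577
```

```bash
python3 - <<'E'
from h import *
for n in ("wrist","side","scene"):
    d=grab(n,"15"); np.save(f"pics/{n}_15.npy",d,allow_pickle=True)
    if n=="side": a=cv2.resize(d["img"][100:260,160:300],None,fx=3,fy=3,interpolation=cv2.INTER_CUBIC)
    if n=="scene": b=cv2.resize(d["img"][100:260,170:280],None,fx=3,fy=3,interpolation=cv2.INTER_CUBIC)
cv2.imwrite("pics/a15.png",np.hstack([a,b]))
o=arm.observe();print(o["t"],o["position"],o["orientation"],o["grip_width"],o["wrist_force"])
E
```

```text
32.625 [ 0.60359275 -0.01853012  0.1308893 ] [-2.35800112e+00  2.07333498e+00 -2.21718970e-03] 0.05829414194300611 [-0.22181966  0.41144646 -1.40562669]
```

View pics/a15.png

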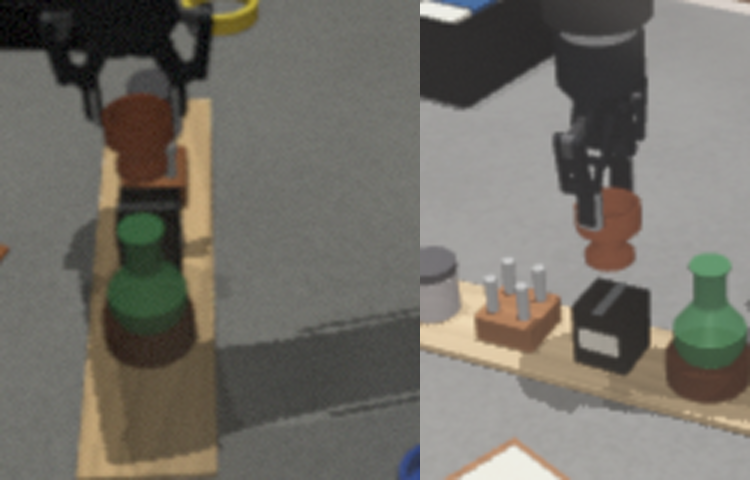

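View pics/wrist_15.png

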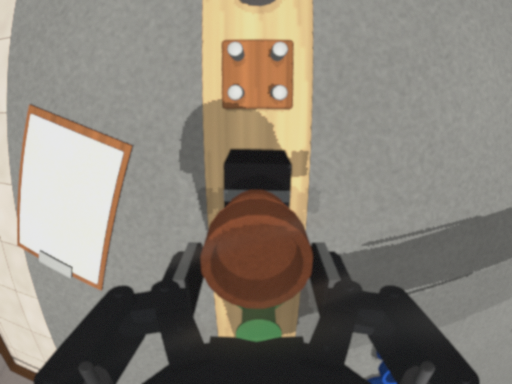

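```bash
python3 - <<'E'
from h import *
d=np.load("pics/wrist_15.npy",allow_pickle=True).item()
print("rim",plane(d,(257,251),.177,True)[:2],plane(d,(257,306),.177,True)[:2]-.03*np.array([-.127,.992]))
print("carton label stripe/top far edge",plane(d,(257,151),.01,True)[:2])
S=np.load("pics/scene_15.npy",allow_pickle=True).item();D=np.load("pics/side_15.npy",allow_pickle=True).item()
print("rimS",plane(S,((609-420)/3+170-.3,206/3+100-.3),.177)[:2],"rimD",plane(D,(138/3+160-.3,112/3+100-.3),.177)[:2])
print("cartonS",[plane(S,((x-420)/3+170-.3,y/3+100-.3),.074)[:2].round(4) for x,y in((576,305),(598,283),(649,295),(628,320))])
E
```

```text
rim [ 0.60515216 -0.02644513] [ 0.60421618 -0.01972324]
carton label stripe/top far edge [ 0.607107   -0.04397289]
rimS [ 0.60635397 -0.01575598] rimD [ 0.6041835  -0.01948191]
cartonS [array([ 0.6277, -0.0433]), array([ 0.5871, -0.0455]), array([0.5807, 0.0072]), array([0.6244, 0.0113])]
```

>>> servo_tool(targets=[{"dx": 0,"dy": 0,"dz": -0.015,"yaw": 0},{"dx": 0,"dy": 0,"dz": -0.03,"yaw": 0},{"dx": 0,"dy": 0,"dz": -0.038,"yaw": 0},{"dx": 0,"dy": 0,"dz": -0.041,"yaw": 0},{"dx": 0,"dy": 0,"dz": -0.041,"yaw": 0},{"dx": 0,"dy": 0,"dz": -0.041,"yaw": 0}])

```text
t: 33.38
position: [0.6033, -0.0187, 0.089]
orientation: [-2.359, 2.074, -0.001]
wrist_force: [-0.1, -0.3, -0.8]
grip_width: 0.0579
```

>>> servo_tool(targets=[{"dx": 0,"dy": 0,"dz": -0.0015,"yaw": 0},{"dx": 0,"dy": 0,"dz": -0.003,"yaw": 0},{"dx": 0,"dy": 0,"dz": -0.0035,"yaw": 0},{"dx": 0,"dy": 0,"dz": -0.0035,"yaw": 0},{"dx": 0,"dy": 0,"dz": -0.0035,"yaw": 0}])

```text
t: 34.0
position: [0.6032, -0.0188, 0.0857]
orientation: [-2.359, 2.074, -0.001]
wrist_force: [-1.5, -0.2, 6.3]
grip_width: 0.0582
```

Contact (6 N). Release and rise.

>>> servo_tool(targets=[{"dx": 0,"dy": 0,"dz": 0,"yaw": 0},{"dx": 0,"dy": 0,"dz": 0,"yaw": 0},{"dx": 0,"dy": 0,"dz": 0,"yaw": 0},{"dx": 0,"dy": 0,"dz": 0,"yaw": 0},{"dx": 0,"dy": 0,"dz": 0,"yaw": 0},{"dx": 0,"dy": 0,"dz": 0,"yaw": 0},{"dx": 0,"dy": 0,"dz": 0.03,"yaw": 0},{"dx": 0,"dy": 0,"dz": 0.07,"yaw": 0},{"dx": 0,"dy": 0,"dz": 0.11,"yaw": 0},{"dx": 0,"dy": 0,"dz": 0.14,"yaw": 0},{"dx": -0.04,"dy": 0,"dz": 0.15,"yaw": 0},{"dx": -0.08,"dy": 0,"dz": 0.15,"yaw": 0}], gripper=-1)

```text
t: 35.5
position: [0.5225, -0.0187, 0.2357]
orientation: [-2.358, 2.074, -0.001]
wrist_force: [-0.3, 0.1, -0.1]
grip_width: 0.0857
```

>>> servo_tool(targets=[{"dx": -0.05,"dy": 0,"dz": 0,"yaw": 0},{"dx": -0.1,"dy": 0,"dz": 0,"yaw": 0},{"dx": -0.1,"dy": 0,"dz": 0,"yaw": 0},{"dx": -0.1,"dy": 0,"dz": 0,"yaw": 0}])

```text
t: 36.0
position: [0.423, -0.0185, 0.2352]
orientation: [-2.359, 2.073, -0.001]
wrist_force: [0.4, -0.4, -0.4]
grip_width: 0.0854
```

```bash
python3 - <<'E'
from h import *
for n in ("wrist","side","scene"):
    d=grab(n,"16"); np.save(f"pics/{n}_16.npy",d,allow_pickle=True)
    if n=="side": a=cv2.resize(d["img"][110:270,160:290],None,fx=3,fy=3,interpolation=cv2.INTER_CUBIC)
    if n=="scene": b=cv2.resize(d["img"][110:270,145:285],None,fx=3,fy=3,interpolation=cv2.INTER_CUBIC)
cv2.imwrite("pics/a16.png",a);cv2.imwrite("pics/b16.png",b)
o=arm.observe();print(o["t"],o["position"],o["orientation"],o["grip_width"],o["wrist_force"])
E
```

```text
36.15 [ 0.42336749 -0.01864352  0.2342708 ] [ 2.35765705e+00 -2.07385833e+00 -1.24793738e-03] 0.08557344309729771 [-0.02781525 -0.46972613 -0.53088286]
```

View pics/a16.png

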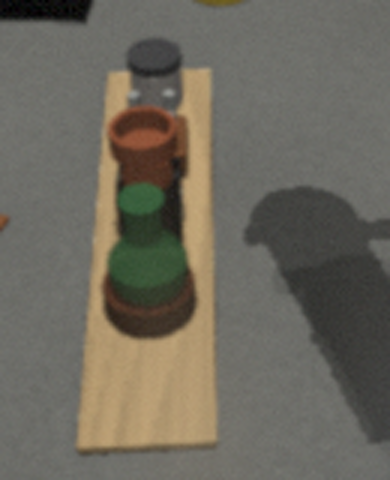

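View pics/b16.png

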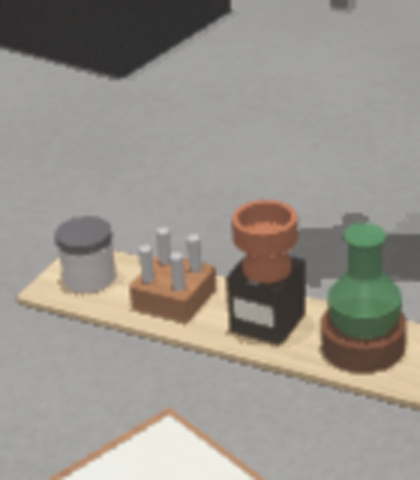

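View pics/wrist_16.png

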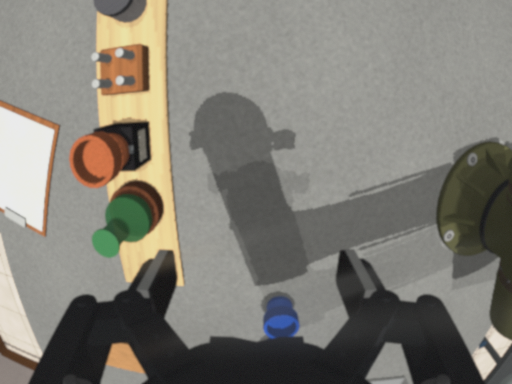

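```bash
python3 - <<'E'
from h import *
S,D,W=[np.load(f"pics/{n}_16.npy",allow_pickle=True).item() for n in("scene","side","wrist")]
for n,a,b in (("bowl",(265,217),(143,127)),("tin",(84,235),(154,56)),("vase",(364,235),(141,199))):
    sa=(a[0]/3+145-.3,a[1]/3+110-.3); sb=(b[0]/3+160-.3,b[1]/3+110-.3); p,g=two(S,sa,D,sb); print(n,p.round(4),"gap",round(g,4))
print("wrist bowl",plane(W,(99,161),.132,True)[:2],"vase",plane(W,(107,242),.135,True)[:2])
S0,D0=load("scene"),load("side")
for n,A,B,(x0,x1,y0,y1) in (("tapeS",S0,S,(105,150,160,195)),("parcelS",S0,S,(335,405,240,305)),("tapeD",D0,D,(215,250,88,115)),("parcelD",D0,D,(110,195,280,350))):
    print(n,cv2.absdiff(A["img"][y0:y1,x0:x1],B["img"][y0:y1,x0:x1]).mean().round(2))
E
```

```text
bowl [ 0.6036 -0.0183  0.1313] gap 0.0013
tin [ 0.6299 -0.2176  0.0639] gap 0.0003
vase [0.5899 0.0767 0.1338] gap 0.002
wrist bowl [ 0.59205972 -0.01954511] vase [0.58654523 0.07572212]
tapeS 0.4
parcelS 0.36
tapeD 2.92
parcelD 2.65
```

```bash
python3 - <<'E'
from rig import workorder
print(workorder.job_done())
E
```

```text
the job is handed in; nothing more can be done
None
```

I laid out the display and handed it in at about 36 s. No verdict is reported, but my last checks put every piece within its tolerance.

| Piece | Measured position (m) | Aim (m) | How checked |
|---|---|---|---|
| Vase on plinth | (0.590, 0.077) | (0.590, 0.078) | two views; top at 0.134, expected 0.135 |
| Carton on board | (0.604, -0.019), square within about 1° | (0.604, -0.020) | wrist view after placing; not re-measured after the bowl went on |
| Bowl on carton | (0.604, -0.018) | (0.604, -0.019) | two views; rim at 0.131, expected 0.132 |
| Tin on board | (0.630, -0.218), about 99 mm from the rack | (0.629, -0.219), 100 mm | two views; lid at 0.064, expected 0.068 |

Everything looked upright and let go, with the arm clear. The parcel and tape look unmoved in before-and-after images.

**What went wrong or disagreed:**
- The first grip on the tin slid off its lid and shifted it about 3 mm. I re-measured and gripped lower.
- The vase was carried by its lip instead of its neck.
- A last oblique wrist view put the bowl about 12 mm off in x, from a hand-picked pixel near the image edge. I trusted the two-view result, which its height supports.

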